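Set and lock the jig stop to a sample tile

ROBOT

A 6-joint arm with a two-finger parallel gripper is mounted at the origin on the work surface. World frame = base frame: x ahead of the robot, y to its left, z up, the work surface at z = 0. Lengths are in m, angles in rad, forces in N, time in s.
With the tool pointing down it reaches from about 0.3 to 0.875 m from the base axis. Payload 6.4 kg.
Tool frame: the origin (TCP) lies between the finger pads; the fingertips stand 25 mm ahead of it and the grasp point (between the pads) lies 6 mm ahead of it; y points along the fingers, x is the direction in which the jaws open and shut, and the axes are right-handed (so a half turn about y gives the same grasp; the last joint's range is limited). The gripper opens to 85 mm and grips with 20 to 120 N. Pads are 22 mm wide; open, the fingers measure 114 mm over their backs; the gripper's body (76 mm by 85 mm) begins 54 mm behind the grasp point. The pads swing forward as they close: fully open they stand 13 mm farther back than shut.
Start: joints at [1.026, 0.181, 1.607, -0, 1.354, -0.206], TCP at [0.191, 0.542, 0.228] pointing down, gripper open.
Joint ranges: [-2.99, 2.99], [-0.89, 2.07], [0.3, 2.58], [-1.14, 4.28], [0, 2.63], [-3.12, 3.12]. Speed limits (rad/s): [2.57, 2.57, 3.01, 3.14, 3.14, 3.14].

INTERFACE

Orientations are given as a unit quaternion [w, x, y, z].
In Python, from bench import ctrl, vision, ticket, find_in, regions_of, pinpoint gives the robot as it stands.
- The arm moves only by the tool apply_moves, never from a script. Its argument "increments" is a list of rows, each an object of numbers: "x", "y", "z": the shift along the tool's x, y, z in cm; "ax", "ay", "az": the turn, a rotation vector about the tool's x, y, z in rad; "grip": the closure, from 0 (fully open) to 1 (shut). A call has 1 to 12 rows; each row is the pose to reach, as a shift and turn from the pose measured when the call began, along the tool's axes at that moment; what a row does not reach only later rows make up. A row lasts 1/8 s, in which the tool goes at most 62.5 mm and 10.7 degrees, less where a joint would pass 70% of its speed; a pose out of reach is approached as far as the arm can. A call with a gripper value outside its range is refused whole. The fingers move at their own pace and stop on an object; the grip force is fixed at half the most. Time passes only in rows, so rows that repeat a pose let the fingers close. It gives the time, the measured TCP pose, the force and the opening at its end, in the units of the state.
- ctrl.get_obs(): the state, without advancing time (a new reading comes with each control period).
- vision.camera(name): name is "scene" or "top" or "wrist"; returns the picture (400x640x3 uint8, red, green, blue); there is no depth.
- vision.camera_params(name): a dict with "intrinsics" (3x3 intrinsics, pixels), "k1" (the pictures are not rectified: a ray, as slopes to the right and down, at radius r is drawn at 1 + k1 r^2 times it, then the intrinsics apply), "R" (3x3) and "t" (3): a world point X has camera coordinates R X + t. Camera axes: x right, y down, z forward; pixel columns grow to the right and rows downward; lengths in m; the calibration is good to about 2 mm. A picture is of the moment at which its call begins: read the wrist's pose just before it. camera_params takes no time and is no camera call; for the wrist camera it gives the pose at the moment of the call.
- ticket.hand_in(): hands the job in, once; it reports no verdict.
Trained networks look in the newest picture that a camera, given by its name, has taken for a name from the list of things; names that differ only in an ending like _2 or _b are one class to them, and where a whole thing is asked for, a point or a joint stands for the part that bears it (a point fixed in the world has none). Each returns a list of dicts, best first, with "p" (0 to 1); they miss things now and then, are a little off and sometimes report something else, mostly with a low value. They report only what shows in the picture. A call takes as long as a camera call. They do not tell look-alikes from the thing itself.
- find_in(camera, query): "rect" ([centre column, centre row, width, height] in pixels, round what is visible of it).
- regions_of(camera, query): "mask" (400x640 bool, what is visible of it) and "rect" ([centre column, centre row, width, height] in pixels, round what is visible of it).
- pinpoint(camera, query): "xy" ([column, row] in pixels: a listed point, or the origin of a listed thing).
The state is a dict: "time_s": time; "q": joint angles; "dq": joint speeds; "joint_efforts": joint torques, N m; "eef_pos": TCP position; "eef_rot": TCP orientation; "wrist_force": force on the tool from outside, world axes, zero at the start; "torque": the same for the moment, N m; "opening": opening from 0.0 (shut) to 1.0 (fully open).
Only numpy, scipy, OpenCV 4.12 (cv2) and the standard library are available. Lean on these libraries where they do the work, as an engineer would, in place of code of your own. Each camera call takes 0.05 s, during which the arm holds its last target.

TASK

Set the tile jig to the length of the long teal sample tile: lay the tile flat and glazed side up on the grey strip, lengthwise and centred on it, with one short end at the black fixed fence (set it down, do not drop it). With the red cam lever still up, slide the blue stop along its rail until it holds the tile snugly, without a gap, against the fence; then flip the lever fully down to lock the stop, and leave the tile there. Do not shift the yellow tile, the mug or the bowl.

Things in the scene. Friction and masses are not known exactly. Their poses are not given: they have to be found in the camera images.
- jig: Jig, fixed to the table: plywood board 220 (x) x 360 (y) x 18 mm. Origin at the centre of its underside, z up; y runs along the rail towards the fence. In its frame: grey strip 70 mm wide, flush with the board top, on x=-45 mm; black fence 75 mm wide, face at y=+130, 20 mm thick, top z=49; aluminium rail 34 mm wide, top z=38, centred on x=+65.
- fence_face (a point): Foot of the fence's face: the middle (in x) of the face that the tile goes against, at the level of the board top (jig frame: -45, 130, 18 mm). Axes parallel to the jig's.
- tile_teal: The loose sample tile: buff ceramic with a teal glazed top, 60 mm (its x) x 120 mm (its y) x 12 mm thick, about 0.17 kg, with a dark dot near its +y end. Origin at the centre of its underside, z up. It starts lying flat on the table, glaze up; either short end may go to the fence.
- stop (a joint): Travel in m of the blue sliding stop along its rail, 0 to 0.20, growing towards the fence. Face-to-fence opening = 0.235 - value. With the lever up it slides with about 2.5 N of friction and stays where left; with the lever down it is clamped and holds against some 25 N.
- stop_face (a point): Foot of the blue stop's tile-side face, at board-top level, jig x=-45 mm; axes as the jig's. From the face back (away from the fence): an arm over the strip 14 mm thick (jig x from -80 mm, z 22 to 44) and a carriage over the rail, 50 mm long in y, jig x +34 to +96, its sides solid up to z=70 mm, so that it can be pushed on its flat rear side.
- cam (a joint): Angle in rad of the red-gripped cam lever: 0 = upright (open), 1.57 = flat (fully down, locked), pointing along the jig's -x over the strip. Stays where it is left (0.08 N m friction); from about 0.85 the cam presses on the rail and the lever gets stiffer, needing up to about 10 N of push at the middle of the red grip; it then stays down by itself.
- lever_tip (a point): End of the cam lever, 105 mm from its hinge. A bar with a red grip over its outer 62 mm, 22 mm wide (jig y), 14 mm thick. The hinge axis is along the jig's y at jig x=+65, z=55 mm, 25 mm behind the stop face (mid carriage). The lever swings from upright down towards jig -x.
- tile_yellow: Bystander: a shorter tile with a yellow glazed top, 60 x 90 x 12 mm, loose on the table. Origin at the centre of its underside. Leave it alone.
- mug: Bystander: pale blue ceramic mug, 84 mm across, 85 mm tall, handle to its +y. Origin at the centre of its underside. Leave it alone.
- bowl: Bystander: green ceramic bowl, 190 mm across, 55 mm tall. Origin at the centre of its underside. Leave it alone.
- tile_glaze (a point): Middle of the teal tile's glazed face, 12 mm above its origin.
Not all that is in view belongs to the job. Leave any purple look-alike of the tile_teal alone.

How it is judged:
By the outcome, as a careful person would: the job done as asked, in the order asked, and still so for the second after the job is handed in, with the robot touching nothing.
It also fails if it takes over 64 s, if anything falls off the work surface, if the arm or the gripper's body presses on something with over 40 N, if the wrist force passes 120 N, or if a joint passes its speed limit or range.

## Working session

There is one attempt and no reset: what is moved stays moved. The work goes in short steps, Python scripts to look and compute and a tool call to move; the robot and the scene stay as the last step left them, time stands still between calls to the robot, and variables do not carry over. Pictures are saved under pics/ and viewed, and the job is handed in when it is done.

Besides the shell and the picture viewer there is one more tool, called after "Call:" by a JSON object that holds its "api" and its "payload", one argument or row to a line. apply_moves: Moves the arm, as the interface text tells. Its arguments: {"type":"object","properties":{"increments":{"type":"array","items":{"type":"object","properties":{"x":{"type":"number"},"y":{"type":"number"},"z":{"type":"number"},"ax":{"type":"number"},"ay":{"type":"number"},"az":{"type":"number"},"grip":{"type":"number"}}}}},"required":["increments"]}

```bash
mkdir -p pics; ls
python3 - <<'E'
from bench import ctrl, vision
import cv2
for n in ["scene","top"]:
    im=vision.camera(n); cv2.imwrite(f"pics/{n}0.png",im[:,:,::-1])
    p=vision.camera_params(n); print(n,p)
o=ctrl.get_obs(); print(o)
E
```

```text
pics
scene {'intrinsics': array([[448.24102953,   0.        , 316.87490762],
       [  0.        , 448.24102953, 196.52879615],
       [  0.        ,   0.        ,   1.        ]]), 'k1': -0.04368769177920732, 'R': array([[-0.78537595,  0.6187683 ,  0.01761864],
       [ 0.4425426 ,  0.58114647, -0.68295302],
       [-0.43282869, -0.52857788, -0.73024979]]), 't': array([ 0.38750915, -0.10199884,  1.73803898])}
top {'intrinsics': array([[481.39842674,   0.        , 328.7475105 ],
       [  0.        , 481.39842674, 200.38254083],
       [  0.        ,   0.        ,   1.        ]]), 'k1': 0.01222275641836147, 'R': array([[ 2.42639714e-02, -9.99704167e-01,  1.68462933e-03],
       [-9.94650996e-01, -2.43104971e-02, -1.00391216e-01],
       [ 1.00402471e-01,  7.60271340e-04, -9.94946615e-01]]), 't': array([-0.07048199,  0.47260728,  1.47940251])}
{'time_s': 0.1, 'q': array([ 1.02568249e+00,  1.81512487e-01,  1.60786764e+00, -2.49937546e-05,
        1.35381867e+00, -2.06235354e-01]), 'dq': array([ 0.0001689 , -0.00237327, -0.0036528 , -0.00077847,  0.00076678,
        0.00059962]), 'joint_efforts': array([ 1.41100107e-03, -4.45882916e+01, -3.52234447e+01, -2.52468080e-04,
        4.24101076e-03, -3.22883864e-05]), 'eef_pos': array([0.19084214, 0.54188395, 0.22706805]), 'eef_rot': array([-0.57691915,  0.5773874 ,  0.40800893, -0.40904376]), 'wrist_force': array([-0.69296082, -0.3939826 ,  0.26418324]), 'torque': array([ 0.02605057,  0.01536814, -0.00615201]), 'opening': 0.998205570293612}
```

View pics/scene0.png

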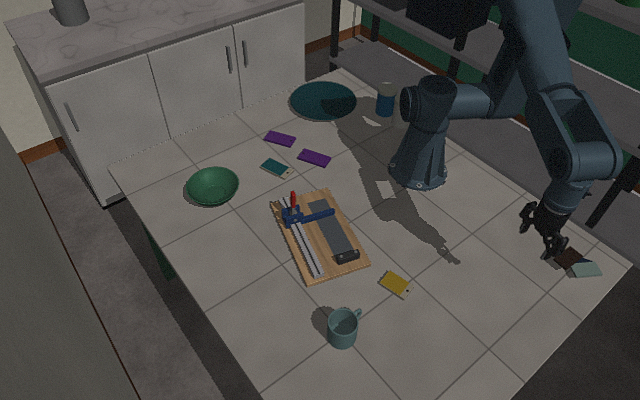

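View pics/top0.png

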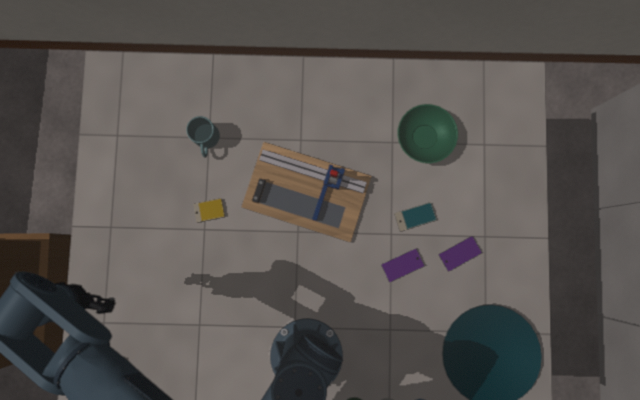

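```bash
cat > h.py <<'E'
import numpy as np, cv2
from scipy.optimize import least_squares
from scipy.spatial.transform import Rotation as Rn
from bench import ctrl, vision, find_in, regions_of, pinpoint
def proj(P,X):
    X=np.atleast_2d(X); c=X@np.array(P["R"]).T+P["t"]; s=c[:,:2]/c[:,2:]
    s=s*(1+P["k1"]*(s**2).sum(1,keepdims=True)); K=P["intrinsics"]
    return s@K[:2,:2].T+K[:2,2]
def back(P,uv,z):
    K=P["intrinsics"]; d=(np.asarray(uv,float)-K[:2,2])/K[0,0]; s=d.copy()
    for _ in range(20): s=d/(1+P["k1"]*(s**2).sum())
    R=np.array(P["R"]); o=-R.T@P["t"]; r=R.T@np.array([*s,1.])
    return o+r*(z-o[2])/r[2]
def T(x,y,a,p):
    p=np.atleast_2d(p).astype(float); c,s=np.cos(a),np.sin(a)
    return np.c_[x+c*p[:,0]-s*p[:,1],y+s*p[:,0]+c*p[:,1],p[:,2]]
E
python3 - <<'E'
from h import *
P={n:vision.camera_params(n) for n in ["scene","top"]}
zs=dict(jig=0,fence_face=.018,tile_teal=0,tile_glaze=.012,stop_face=.018,lever_tip=.16,tile_yellow=0,mug=0,bowl=0)
for n in P:
    vision.camera(n)
    for q in zs:
        for r in pinpoint(n,q)[:4]:
            print(n,q,round(r["p"],2),np.round(r["xy"],1),np.round(back(P[n],r["xy"],zs[q]),4))
    for q in ["jig","tile_teal","stop","cam"]:
        for k,r in enumerate(regions_of(n,q)[:4]):
            print(n,q,"mask",round(r["p"],2),np.round(r["rect"],1),r["mask"].sum())
            np.save(f"m_{n}_{q}_{k}.npy",r["mask"])
print(ctrl.get_obs()["time_s"])
E
```

```text
scene jig 0.73 [315.8 235.4] [0.5087 0.0136 0.    ]
scene jig 0.29 [214.4 194.1] [ 0.685  -0.3614  0.    ]
scene fence_face 0.9 [347.5 256.6] [0.4903 0.1537 0.018 ]
scene tile_teal 0.77 [278.6 142. ] [ 0.3302 -0.4612  0.    ]
scene tile_teal 0.74 [276.1 170.1] [ 0.4335 -0.3297  0.    ]
scene tile_teal 0.55 [310.1 158.5] [ 0.2886 -0.3033  0.    ]
scene tile_glaze 0.96 [312.  159.3] [ 0.2937 -0.2846  0.012 ]
scene tile_glaze 0.56 [276.2 164.9] [ 0.4234 -0.3426  0.012 ]
scene tile_glaze 0.55 [278.3 139.3] [ 0.3291 -0.4639  0.012 ]
scene stop_face 0.84 [325.6 215.6] [ 0.4373 -0.023   0.018 ]
scene lever_tip 0.62 [291.1 193. ] [ 0.5453 -0.071   0.16  ]
scene tile_yellow 0.7 [395.9 288.6] [0.4413 0.3267 0.    ]
scene mug 0.7 [340.6 337.6] [0.6794 0.3446 0.    ]
scene jig mask 0.66 [320.1 237.7 103.8  96.8] 5881
scene tile_teal mask 0.86 [275.9 171.   39.   25.2] 400
scene tile_teal mask 0.75 [278.2 141.2  31.3  14.4] 315
scene tile_teal mask 0.66 [314.2 158.2  36.   21.3] 360
scene tile_teal mask 0.5 [397.6 285.9  35.9  31.3] 556
scene stop mask 0.63 [308.7 211.6  54.2  38.6] 659
scene cam
[... 669 characters left out ...]
  0.018 ]
top lever_tip 0.58 [332.7 169.1] [ 0.5505 -0.0682  0.16  ]
top tile_yellow 0.6 [210.  211.3] [0.4327 0.3155 0.    ]
top tile_yellow 0.31 [332.2 172.3] [ 0.5669 -0.0678  0.    ]
top mug 0.59 [206.7 136. ] [0.6747 0.3379 0.    ]
top bowl 0.77 [426.6 138.4] [ 0.6844 -0.3684  0.    ]
top bowl 0.64 [265.  192.4] [0.4971 0.1441 0.    ]
top bowl 0.5 [210.8 210.8] [0.4344 0.3131 0.    ]
top jig mask 0.65 [306.1 193.1 130.2  96.5] 7962
top tile_teal mask 0.76 [402.4 266.2  37.5  32.9] 803
top tile_teal mask 0.6 [457.2 254.8  40.6  30.3] 745
top tile_teal mask 0.58 [416.2 218.9  41.6  30.9] 696
top stop mask 0.9 [326.8 194.7  28.2  60.2] 561
top cam mask 0.42 [331.4 177.1  12.1  14.8] 74
1.5
```

Run:
```python
from h import *
P={n:vision.camera_params(n) for n in ["scene","top"]}
# tile fit: outline of top+sides as hull of projected box vs mask
def fit(n,uv,x0,half,h):
    m=np.load(f); 
for n,k in [("scene",0),("top",2)]:
    m=np.load(f"m_{n}_tile_teal_{k}.npy")
    c=cv2.findContours(m.astype(np.uint8),cv2.RETR_EXTERNAL,cv2.CHAIN_APPROX_NONE)[0]
    c=max(c,key=len)[:,0]
    w=np.array([back(P[n],p,.012)[:2] for p in c]); print(n,cv2.minAreaRect((w*1000).astype(np.float32)))
im=cv2.imread("pics/top0.png"); cv2.imwrite("pics/topc.png",cv2.resize(im[120:290,180:490],None,fx=2.58,fy=2.58,interpolation=cv2.INTER_CUBIC))
o=ctrl.get_obs(); R=Rn.from_quat(np.roll(o["eef_rot"],-1)).as_matrix(); print(np.round(R,3))
w=vision.camera_params("wrist"); cR=np.array(w["R"]); print("cam in tool: pos",R.T@(-cR.T@w["t"]-o["eef_pos"]),"\n",np.round(cR@R,3),w["intrinsics"][0,0],w["k1"])
im=vision.camera("wrist"); cv2.imwrite("pics/w0.png",im[:,:,::-1])
```

```text
scene ((434.3677673339844, -327.1634216308594), (67.90717315673828, 125.11491394042969), 18.018550872802734)
top ((431.5500793457031, -329.39678955078125), (58.51802062988281, 118.43724060058594), 19.131397247314453)
[[ 0.332  0.    -0.943]
 [ 0.943 -0.     0.332]
 [-0.    -1.    -0.   ]]
cam in tool: pos [-0.00078696 -0.14589688  0.06887971] 
 [[ 1.     0.     0.   ]
 [ 0.    -0.269 -0.963]
 [-0.     0.963 -0.269]] 317.61671110372566 -0.017650619722746123
```

View pics/topc.png

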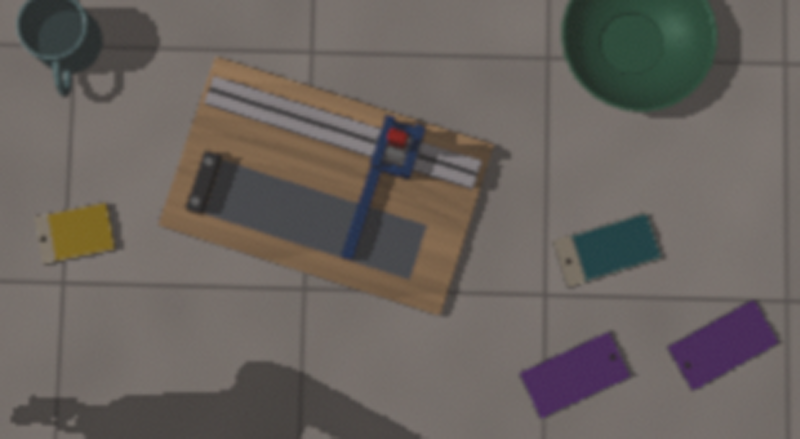

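View pics/w0.png

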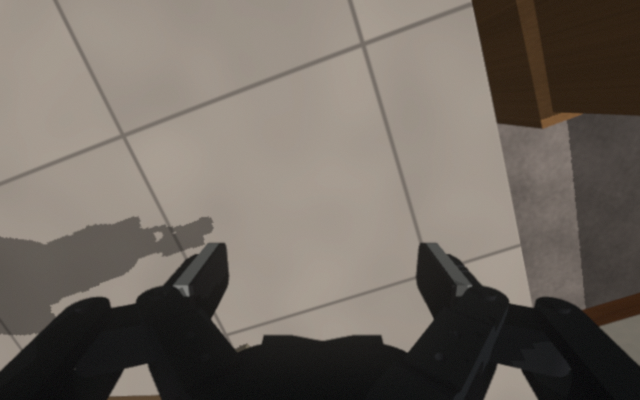

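```bash
cat >> h.py <<'E'
def frame(h,tilt=0):
    """tool pointing down, x heading h (deg)"""
    h=np.radians(h); x=np.array([np.cos(h),np.sin(h),0]); y=np.array([0,0,-1.]); z=np.cross(x,y)
    return np.c_[x,y,z]
def inc(pos,Rt):
    o=ctrl.get_obs(); R=Rn.from_quat(np.roll(o["eef_rot"],-1)).as_matrix()
    d=R.T@(np.array(pos)-o["eef_pos"])*100; a=Rn.from_matrix(R.T@Rt).as_rotvec()
    print("t",o["time_s"],"pos",np.round(o["eef_pos"],4),"F",np.round(o["wrist_force"],1),"open",round(o["opening"],3))
    print(dict(zip(["x","y","z","ax","ay","az"],np.round([*d,*a],3))),"rows",max(np.linalg.norm(d)/6.25,np.linalg.norm(a)/.1867))
E
python3 - <<'E'
from h import *
inc([.432,-.329,.228],frame(19))
E
```

```text
t 1.55 pos [0.1911 0.5423 0.2279] F [0.9 0.3 0.6] open 0.999
{'x': np.float64(-74.173), 'y': np.float64(-0.009), 'z': np.float64(-51.679), 'ax': np.float64(0.0), 'ay': np.float64(0.9), 'az': np.float64(-0.0)} rows 14.464133074521808
```

Call:
{"api": "apply_moves", "payload": {
  "increments": [
    {"x": -5,"z": -3.4,"ay": 0.06},
    {"x": -11,"z": -7.6,"ay": 0.13},
    {"x": -17,"z": -11.8,"ay": 0.2},
    {"x": -23,"z": -16,"ay": 0.28},
    {"x": -28,"z": -19.5,"ay": 0.34},
    {"x": -33,"z": -23,"ay": 0.4},
    {"x": -38,"z": -26.5,"ay": 0.46},
    {"x": -43,"z": -30,"ay": 0.52},
    {"x": -48,"z": -33.5,"ay": 0.58},
    {"x": -53,"z": -37,"ay": 0.64},
    {"x": -58,"z": -40.4,"ay": 0.7},
    {"x": -61,"z": -42.5,"ay": 0.74}
  ]
}}

```text
invalid input
```

Run:
```python
from h import *
inc([.432,-.329,.228],frame(19))
```

```text
t 1.55 pos [0.1911 0.5423 0.2279] F [0.9 0.3 0.6] open 0.999
{'x': np.float64(-74.173), 'y': np.float64(-0.009), 'z': np.float64(-51.679), 'ax': np.float64(0.0), 'ay': np.float64(0.9), 'az': np.float64(-0.0)} rows 14.464133074521808
```

Call:
{"api": "apply_moves", "payload": {
  "increments": [
    {"x": -5,"y": 0,"z": -3.4,"ax": 0,"ay": 0.06,"az": 0,"grip": 0},
    {"x": -10,"y": 0,"z": -7,"ax": 0,"ay": 0.12,"az": 0,"grip": 0},
    {"x": -15,"y": 0,"z": -10.5,"ax": 0,"ay": 0.18,"az": 0,"grip": 0},
    {"x": -20,"y": 0,"z": -14,"ax": 0,"ay": 0.24,"az": 0,"grip": 0},
    {"x": -25,"y": 0,"z": -17.5,"ax": 0,"ay": 0.3,"az": 0,"grip": 0},
    {"x": -30,"y": 0,"z": -21,"ax": 0,"ay": 0.36,"az": 0,"grip": 0},
    {"x": -35,"y": 0,"z": -24.5,"ax": 0,"ay": 0.42,"az": 0,"grip": 0},
    {"x": -40,"y": 0,"z": -28,"ax": 0,"ay": 0.48,"az": 0,"grip": 0},
    {"x": -45,"y": 0,"z": -31.5,"ax": 0,"ay": 0.54,"az": 0,"grip": 0},
    {"x": -50,"y": 0,"z": -35,"ax": 0,"ay": 0.6,"az": 0,"grip": 0},
    {"x": -55,"y": 0,"z": -38.4,"ax": 0,"ay": 0.66,"az": 0,"grip": 0},
    {"x": -60,"y": 0,"z": -41.9,"ax": 0,"ay": 0.72,"az": 0,"grip": 0}
  ]
}}

```text
time_s: 3.05
eef_pos: [0.3871, -0.1652, 0.2283]
eef_rot: [-0.684, 0.685, 0.178, -0.178]
wrist_force: [1.2, 1.0, 0.9]
opening: 1.002
```

Run:
```python
from h import *
inc([.432,-.329,.228],frame(19))
```

```text
t 3.05 pos [ 0.3871 -0.1652  0.2283] F [1.2 1.  0.9] open 1.002
{'x': np.float64(-4.063), 'y': np.float64(0.044), 'z': np.float64(-16.493), 'ax': np.float64(0.001), 'ay': np.float64(0.177), 'az': np.float64(0.001)} rows 2.7177845093854875
```

Call:
{"api": "apply_moves", "payload": {
  "increments": [
    {"x": -1.4,"y": 0,"z": -5.5,"ax": 0,"ay": 0.06,"az": 0,"grip": 0},
    {"x": -2.7,"y": 0,"z": -11,"ax": 0,"ay": 0.12,"az": 0,"grip": 0},
    {"x": -4.1,"y": 0,"z": -16.5,"ax": 0,"ay": 0.177,"az": 0,"grip": 0},
    {"x": -4.1,"y": 0,"z": -16.5,"ax": 0,"ay": 0.177,"az": 0,"grip": 0},
    {"x": -4.1,"y": 0,"z": -16.5,"ax": 0,"ay": 0.177,"az": 0,"grip": 0}
  ]
}}

```text
time_s: 3.68
eef_pos: [0.4314, -0.3288, 0.2279]
eef_rot: [0.698, -0.697, -0.117, 0.117]
wrist_force: [0.5, 0.3, 0.6]
opening: 0.998
```

Run:
```python
from h import *
o=ctrl.get_obs(); P=vision.camera_params("wrist"); im=vision.camera("wrist"); cv2.imwrite("pics/w1.png",im[:,:,::-1])
print(o["eef_pos"],np.abs(o["dq"]).max())
for r in pinpoint("wrist","tile_teal")[:3]+pinpoint("wrist","tile_glaze")[:3]: print(r["p"],r["xy"],back(P,r["xy"],0),back(P,r["xy"],.012))
for r in regions_of("wrist","tile_teal")[:3]:
    m=r["mask"]; c=max(cv2.findContours(m.astype(np.uint8),cv2.RETR_EXTERNAL,cv2.CHAIN_APPROX_NONE)[0],key=len)[:,0]
    w=np.array([back(P,p,.012)[:2] for p in c]); print(r["p"],r["rect"],cv2.minAreaRect((w*1000).astype(np.float32)))
```

```text
[ 0.43136875 -0.32877912  0.22793398] 0.027592695366363336
0.85 [204.6, 88.6] [ 0.27800391 -0.29210032  0.        ] [ 0.28218681 -0.29122336  0.012     ]
0.59 [207.8, 240.7] [ 0.32499435 -0.47198744  0.        ] [ 0.3276689  -0.46533628  0.012     ]
0.75 [200.8, 87.8] [ 0.27374003 -0.29264354  0.        ] [ 0.2780598  -0.29174914  0.012     ]
0.67 [199.1, 242.2] [ 0.31488627 -0.47770807  0.        ] [ 0.31788528 -0.47087328  0.012     ]
0.61 [323.9, 169.0] [ 0.43494525 -0.33538157  0.        ] [ 0.43409049 -0.33311532  0.012     ]
0.9 [203.4, 235.4, 71.6, 93.5] ((321.3260498046875, -467.1682434082031), (64.24343872070312, 122.07965850830078), 30.032573699951172)
0.83 [203.9, 86.3, 83.5, 119.4] ((281.37774658203125, -291.3216857910156), (63.80309295654297, 120.00877380371094), 25.94953155517578)
0.77 [325.2, 165.4, 54.7, 103.9] ((432.2825622558594, -329.5164794921875), (60.766109466552734, 120.53178405761719), 18.527620315551758)
```

View pics/w1.png

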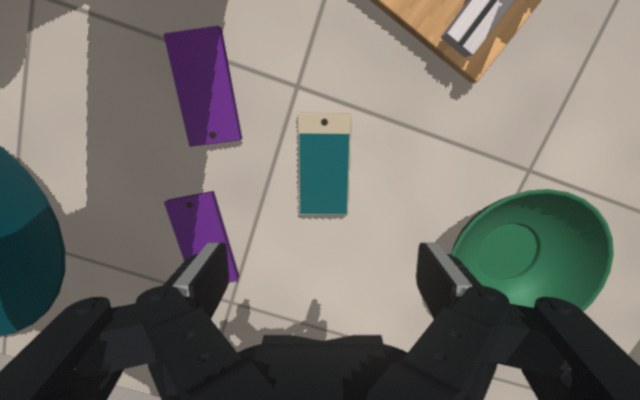

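Run:
```python
from h import *
inc([.432,-.3295,.023],frame(18.7))
```

```text
t 3.875 pos [ 0.4318 -0.3281  0.2289] F [-0.3 -0.  -0.6] open 1.004
{'x': np.float64(-0.049), 'y': np.float64(20.587), 'z': np.float64(-0.107), 'ax': np.float64(0.001), 'ay': np.float64(0.007), 'az': np.float64(0.001)} rows 3.2940224529331075
```

Call:
{"api": "apply_moves", "payload": {
  "increments": [
    {"x": -0.05,"y": 5,"z": -0.1,"ax": 0,"ay": 0.007,"az": 0,"grip": 0},
    {"x": -0.05,"y": 10,"z": -0.1,"ax": 0,"ay": 0.007,"az": 0,"grip": 0},
    {"x": -0.05,"y": 14.5,"z": -0.1,"ax": 0,"ay": 0.007,"az": 0,"grip": 0},
    {"x": -0.05,"y": 17.5,"z": -0.1,"ax": 0,"ay": 0.007,"az": 0,"grip": 0},
    {"x": -0.05,"y": 19.5,"z": -0.1,"ax": 0,"ay": 0.007,"az": 0,"grip": 0},
    {"x": -0.05,"y": 20.5,"z": -0.1,"ax": 0,"ay": 0.007,"az": 0,"grip": 0},
    {"x": -0.05,"y": 20.5,"z": -0.1,"ax": 0,"ay": 0.007,"az": 0,"grip": 0},
    {"x": -0.05,"y": 20.5,"z": -0.1,"ax": 0,"ay": 0.007,"az": 0,"grip": 0}
  ]
}}

```text
time_s: 4.88
eef_pos: [0.4326, -0.3299, 0.025]
eef_rot: [-0.697, 0.699, 0.116, -0.114]
wrist_force: [0.2, -0.4, -0.3]
opening: 1.001
```

Run:
```python
from h import *
im=vision.camera("wrist"); cv2.imwrite("pics/w2.png",im[:,:,::-1])
inc([.432,-.3295,.023],frame(18.7))
```

```text
t 4.925 pos [ 0.4326 -0.33    0.0251] F [-0.4  0.2  0.1] open 1.004
{'x': np.float64(-0.045), 'y': np.float64(0.205), 'z': np.float64(0.07), 'ax': np.float64(0.003), 'ay': np.float64(0.0), 'az': np.float64(0.002)} rows 0.03539522688164665
```

View pics/w2.png

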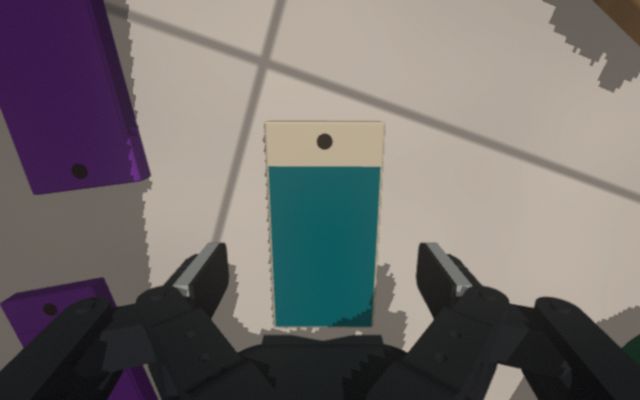

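Run:
```python
from h import *
o=ctrl.get_obs();P=vision.camera_params("wrist")
R=Rn.from_quat(np.roll(o["eef_rot"],-1)).as_matrix()
for v in [(0,.013,0),(0.03,.013,0.011),(0.0425,.012,0.011),(.0425,.012,-.011),(0.0425,-.01,0.011),(.0425,-.01,-.011)]: print(v,proj(P,o["eef_pos"]+R@np.array(v)))
m=[((265,122),(385,122),(372,327),(275,327))]
q=np.array([back(P,p,.012) for p in m[0]]); print(q,q.mean(0)); print((q-o["eef_pos"])@R)
```

```text
(0, 0.013, 0) [[323.83830366 234.3926959 ]]
(0.03, 0.013, 0.011) [[380.42163707 215.1723692 ]]
(0.0425, 0.012, 0.011) [[404.40899963 215.8088623 ]]
(0.0425, 0.012, -0.011) [[401.54484344 253.74137968]]
(0.0425, -0.01, 0.011) [[416.25145416 232.05540334]]
(0.0425, -0.01, -0.011) [[412.49836246 274.57861384]]
[[ 0.38627915 -0.2831027   0.012     ]
 [ 0.44189721 -0.26425189  0.012     ]
 [ 0.47890975 -0.37715964  0.012     ]
 [ 0.42441381 -0.39556336  0.012     ]] [ 0.43287498 -0.3300194   0.012     ]
[[-0.02888052  0.01279389  0.05935486]
 [ 0.02984519  0.01291099  0.05936041]
 [ 0.0286664   0.01331255 -0.05945263]
 [-0.02885306  0.01319764 -0.05939483]]
```

Call:
{"api": "apply_moves", "payload": {
  "increments": [
    {"x": 0,"y": 0.15,"z": 0,"ax": 0,"ay": 0,"az": 0,"grip": 0.3},
    {"x": 0,"y": 0.15,"z": 0,"ax": 0,"ay": 0,"az": 0,"grip": 0.6},
    {"x": 0,"y": 0.15,"z": 0,"ax": 0,"ay": 0,"az": 0,"grip": 1},
    {"x": 0,"y": 0.15,"z": 0,"ax": 0,"ay": 0,"az": 0,"grip": 1},
    {"x": 0,"y": 0.15,"z": 0,"ax": 0,"ay": 0,"az": 0,"grip": 1},
    {"x": 0,"y": 0.15,"z": 0,"ax": 0,"ay": 0,"az": 0,"grip": 1}
  ]
}}

```text
time_s: 5.68
eef_pos: [0.4326, -0.33, 0.0235]
eef_rot: [-0.697, 0.699, 0.116, -0.114]
wrist_force: [1.1, -0.5, 0.2]
opening: 0.003
```

Run:
```python
from h import *
im=vision.camera("wrist"); cv2.imwrite("pics/w3.png",im[:,:,::-1])
inc([.432,-.3295,.023],frame(18.7))
```

```text
t 5.725 pos [ 0.4327 -0.33    0.0235] F [ 0.2 -0.4 -0.5] open 0.0
{'x': np.float64(-0.046), 'y': np.float64(0.054), 'z': np.float64(0.071), 'ax': np.float64(0.003), 'ay': np.float64(0.0), 'az': np.float64(0.002)} rows 0.021145466644132242
```

View pics/w3.png

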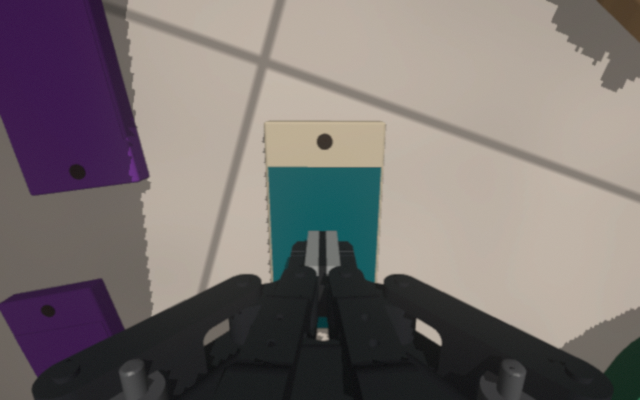

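Call:
{"api": "apply_moves", "payload": {
  "increments": [
    {"x": 0,"y": -0.5,"z": 0.05,"ax": 0,"ay": 0,"az": 0,"grip": 0},
    {"x": 0,"y": -0.5,"z": 0.05,"ax": 0,"ay": 0,"az": 0,"grip": 0},
    {"x": 0,"y": -0.5,"z": 0.05,"ax": 0,"ay": 0,"az": 0,"grip": 0},
    {"x": 0,"y": -0.5,"z": 0.05,"ax": 0,"ay": 0,"az": 0,"grip": 0},
    {"x": 0,"y": -0.5,"z": 0.05,"ax": 0,"ay": 0,"az": 0,"grip": 0},
    {"x": 0,"y": 0.5,"z": 0.05,"ax": 0,"ay": 0,"az": 0,"grip": 0},
    {"x": 0,"y": 1.2,"z": 0.05,"ax": 0,"ay": 0,"az": 0,"grip": 0},
    {"x": 0,"y": 1.9,"z": 0.05,"ax": 0,"ay": 0,"az": 0,"grip": 0},
    {"x": 0,"y": 2.2,"z": 0.05,"ax": 0,"ay": 0,"az": 0,"grip": 0},
    {"x": 0,"y": 2.2,"z": 0.05,"ax": 0,"ay": 0,"az": 0,"grip": 0}
  ]
}}

```text
time_s: 6.98
eef_pos: [0.4324, -0.3294, 0.0012]
eef_rot: [-0.697, 0.699, 0.116, -0.114]
wrist_force: [-0.0, 0.1, 0.2]
opening: 1.003
```

Run:
```python
from h import *
im=vision.camera("wrist"); cv2.imwrite("pics/w4.png",im[:,:,::-1])
im=vision.camera("scene"); cv2.imwrite("pics/s4.png",cv2.resize(im[100:240,200:400,::-1],None,fx=4,fy=4))
inc([.432,-.3295,-.003],frame(18.7))
```

```text
t 7.075 pos [ 0.4326 -0.3298  0.0017] F [-0.2 -0.1  0.2] open 1.001
{'x': np.float64(-0.053), 'y': np.float64(0.466), 'z': np.float64(0.046), 'ax': np.float64(0.004), 'ay': np.float64(0.0), 'az': np.float64(0.002)} rows 0.0753599031189075
```

View pics/w4.png

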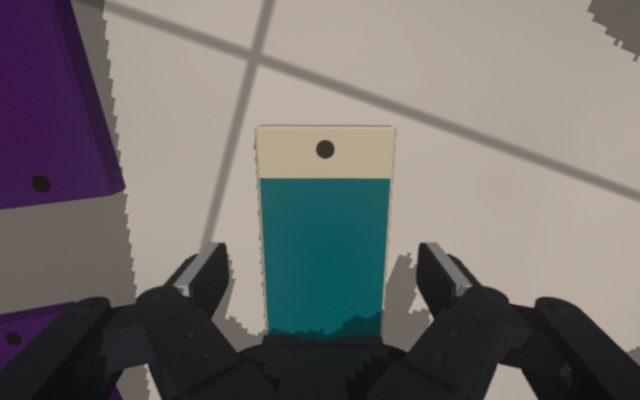

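View pics/s4.png

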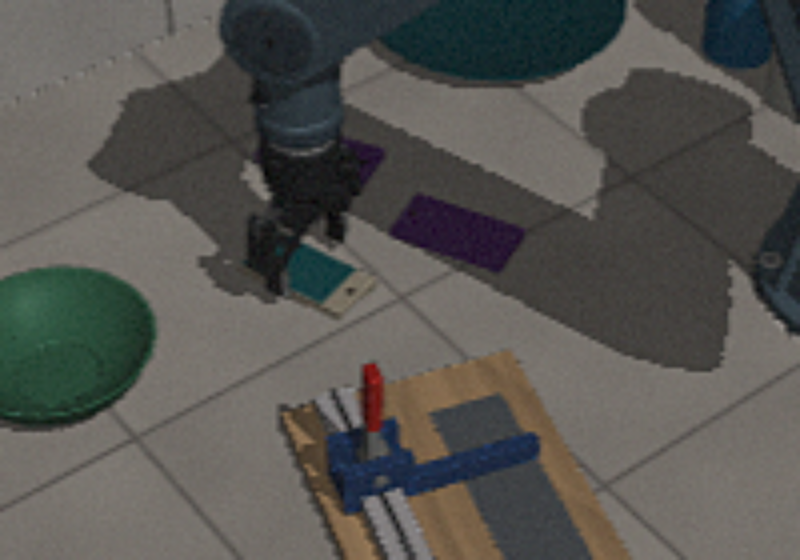

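Call:
{"api": "apply_moves", "payload": {
  "increments": [
    {"x": -0.03,"y": 0.4,"z": 0.03,"ax": 0,"ay": 0,"az": 0,"grip": 0},
    {"x": -0.03,"y": 0.65,"z": 0.03,"ax": 0,"ay": 0,"az": 0,"grip": 0},
    {"x": -0.03,"y": 0.65,"z": 0.03,"ax": 0,"ay": 0,"az": 0,"grip": 0.2},
    {"x": -0.03,"y": 0.65,"z": 0.03,"ax": 0,"ay": 0,"az": 0,"grip": 0.24},
    {"x": -0.03,"y": 0.65,"z": 0.03,"ax": 0,"ay": 0,"az": 0,"grip": 0.24},
    {"x": -0.03,"y": 0.65,"z": 0.03,"ax": 0,"ay": 0,"az": 0,"grip": 0.24}
  ]
}}

```text
time_s: 7.82
eef_pos: [0.4323, -0.3296, -0.0047]
eef_rot: [-0.696, 0.699, 0.116, -0.114]
wrist_force: [0.8, -0.4, 0.2]
opening: 0.761
```

Run:
```python
from h import *
im=vision.camera("wrist"); cv2.imwrite("pics/w5.png",im[:,:,::-1])
inc([.432,-.3295,-.003],frame(18.7))
```

```text
t 7.875 pos [ 0.4323 -0.3296 -0.0048] F [-1.1  0.3 -0.5] open 0.762
{'x': np.float64(-0.027), 'y': np.float64(-0.176), 'z': np.float64(0.022), 'ax': np.float64(0.004), 'ay': np.float64(0.0), 'az': np.float64(0.002)} rows 0.028742312855223457
```

View pics/w5.png

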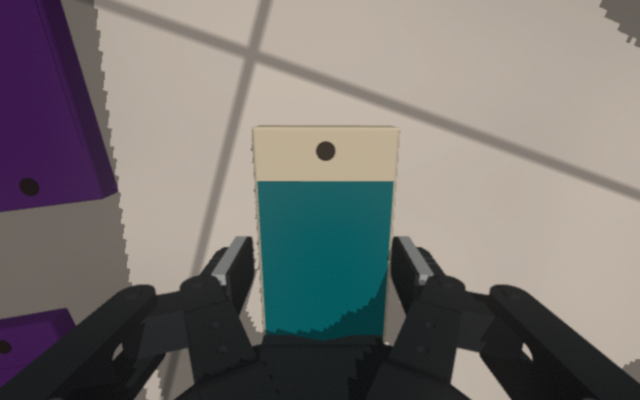

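Call:
{"api": "apply_moves", "payload": {
  "increments": [
    {"x": -0.03,"y": 0.15,"z": 0.02,"ax": 0,"ay": 0,"az": 0,"grip": 0.24},
    {"x": -0.03,"y": 0.3,"z": 0.02,"ax": 0,"ay": 0,"az": 0,"grip": 0.24},
    {"x": -0.03,"y": 0.3,"z": 0.02,"ax": 0,"ay": 0,"az": 0,"grip": 0.24}
  ]
}}

```text
time_s: 8.25
eef_pos: [0.4319, -0.3294, -0.008]
eef_rot: [-0.697, 0.699, 0.116, -0.114]
wrist_force: [0.2, -0.4, -0.2]
opening: 0.758
```

Run:
```python
from h import *
im=vision.camera("wrist"); cv2.imwrite("pics/w6.png",cv2.resize(im[200:340,220:430,::-1],None,fx=3.8,fy=3.8,interpolation=cv2.INTER_CUBIC))
inc([.432,-.3295,-.003],frame(18.7))
```

```text
t 8.3 pos [ 0.4319 -0.3295 -0.0079] F [-1.   0.5  0.2] open 0.758
{'x': np.float64(0.007), 'y': np.float64(-0.49), 'z': np.float64(-0.009), 'ax': np.float64(0.003), 'ay': np.float64(0.0), 'az': np.float64(0.002)} rows 0.07847213403615419
```

View pics/w6.png

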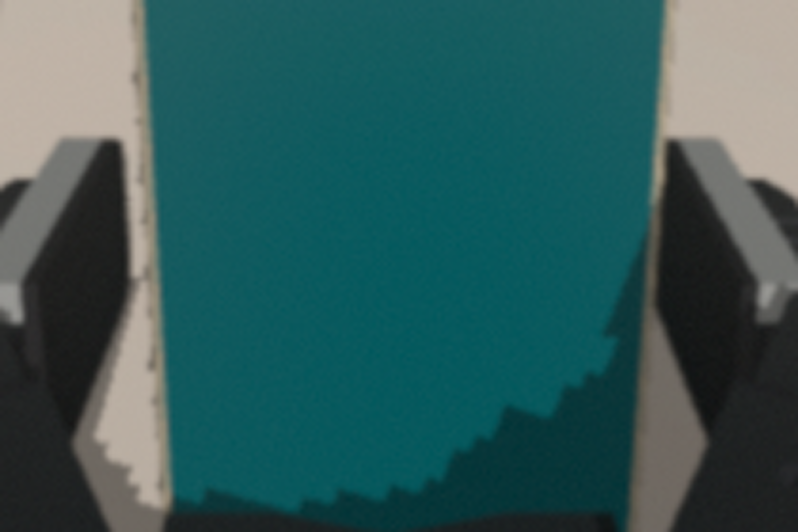

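Call:
{"api": "apply_moves", "payload": {
  "increments": [
    {"x": 0,"y": 0.1,"z": 0,"ax": 0,"ay": 0,"az": 0,"grip": 0.4},
    {"x": 0,"y": 0.1,"z": 0,"ax": 0,"ay": 0,"az": 0,"grip": 1},
    {"x": 0,"y": 0.1,"z": 0,"ax": 0,"ay": 0,"az": 0,"grip": 1},
    {"x": 0,"y": 0.1,"z": 0,"ax": 0,"ay": 0,"az": 0,"grip": 1}
  ]
}}

```text
time_s: 8.8
eef_pos: [0.4323, -0.3297, -0.0076]
eef_rot: [-0.696, 0.699, 0.116, -0.114]
wrist_force: [-3.5, 3.5, 11.9]
opening: 0.677
```

Run:
```python
from h import *
im=vision.camera("wrist"); cv2.imwrite("pics/w7.png",im[:,:,::-1])
inc([.432,-.3295,-.003],frame(18.7))
```

```text
t 8.85 pos [ 0.4322 -0.3297 -0.0077] F [-3.   2.8 11.2] open 0.684
{'x': np.float64(-0.015), 'y': np.float64(-0.467), 'z': np.float64(0.026), 'ax': np.float64(0.004), 'ay': np.float64(0.0), 'az': np.float64(0.002)} rows 0.07494811911558395
```

View pics/w7.png

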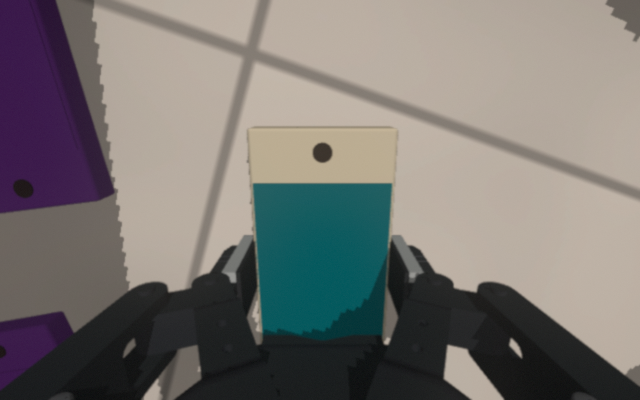

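Call:
{"api": "apply_moves", "payload": {
  "increments": [
    {"x": 0,"y": -1,"z": 0,"ax": 0,"ay": 0,"az": 0,"grip": 1},
    {"x": 0,"y": -4,"z": 0,"ax": 0,"ay": 0,"az": 0,"grip": 1},
    {"x": 0,"y": -8,"z": 0,"ax": 0,"ay": 0,"az": 0,"grip": 1},
    {"x": 0,"y": -13,"z": 0,"ax": 0,"ay": 0,"az": 0,"grip": 1},
    {"x": 0,"y": -18,"z": 0,"ax": 0,"ay": 0,"az": 0,"grip": 1},
    {"x": 0,"y": -21,"z": 0,"ax": 0,"ay": 0,"az": 0,"grip": 1},
    {"x": 0,"y": -21,"z": 0,"ax": 0,"ay": 0,"az": 0,"grip": 1}
  ]
}}

```text
time_s: 9.72
eef_pos: [0.4327, -0.3304, 0.2054]
eef_rot: [-0.695, 0.701, 0.117, -0.113]
wrist_force: [-0.6, 0.2, -1.8]
opening: 0.683
```

Run:
```python
from h import *
im=vision.camera("wrist"); cv2.imwrite("pics/w8.png",im[:,:,::-1])
inc([.432,-.1,.24],frame(-17))
```

```text
t 9.775 pos [ 0.4317 -0.3293  0.2029] F [ 0.3 -0.  -2.5] open 0.685
{'x': np.float64(7.397), 'y': np.float64(-3.813), 'z': np.float64(21.685), 'ax': np.float64(0.005), 'ay': np.float64(0.624), 'az': np.float64(0.005)} rows 3.71637254845267
```

View pics/w8.png

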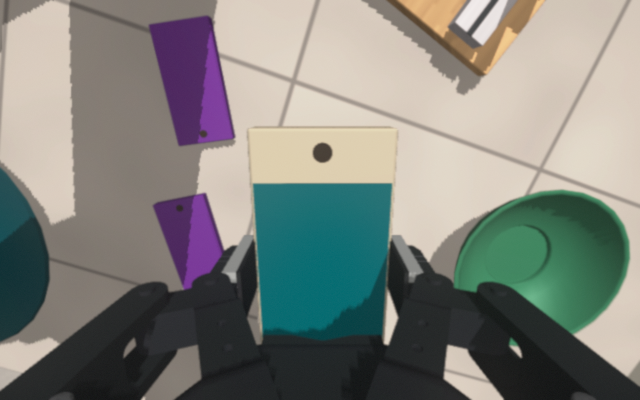

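Run:
```python
from h import *
im=cv2.imread("pics/top0.png"); cv2.imwrite("pics/tj.png",cv2.resize(im[135:250,235:385],None,fx=5.2,fy=5.2,interpolation=cv2.INTER_LINEAR))
im=cv2.imread("pics/scene0.png"); cv2.imwrite("pics/sj.png",cv2.resize(im[180:290,262:377],None,fx=5.2,fy=5.2,interpolation=cv2.INTER_LINEAR))
```

View pics/tj.png

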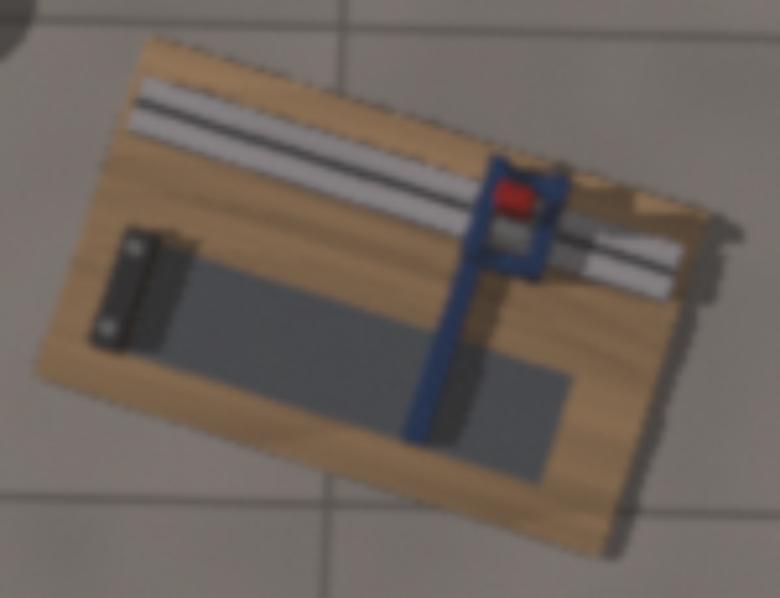

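View pics/sj.png

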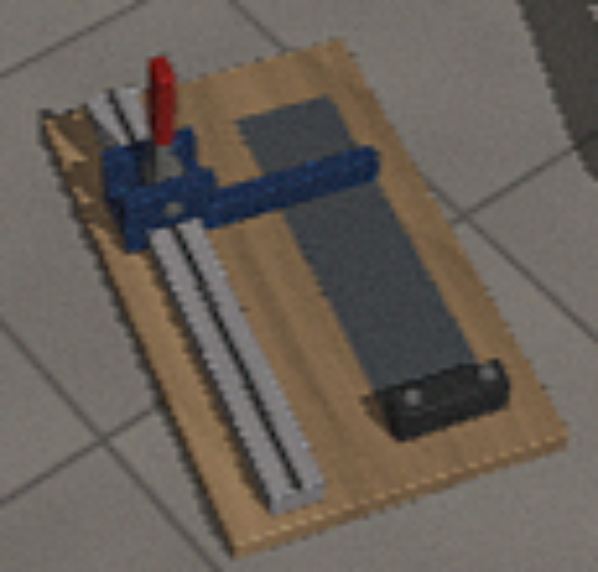

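Run:
```python
from h import *
P={n:vision.camera_params(n) for n in ["scene","top"]}
c=np.array([[.11,.18,.018],[-.11,.18,.018],[-.11,-.18,.018],[.11,-.18,.018]])
t=np.array([[152,38],[38,375],[607,558],[708,212]])/5.2+[235,135]-.4
s=np.array([[235,543],[566,432],[342,40],[42,115]])/5.2+[262,180]-.4
def f(v,w): 
    X=T(*v[:3],c); r=[]
    if 't' in w: r.append(proj(P["top"],X)-t)
    if 's' in w: r.append(proj(P["scene"],X)-s)
    return np.concatenate(r).ravel()
for w in ["t","s","ts"]:
    r=least_squares(f,[.5,0,-.3],args=(w,)); print(w,r.x[:2],np.degrees(r.x[2]),np.round(r.fun,1))
v=r.x; np.save("jig.npy",v)
print("fence",T(*v,[-.045,.13,.018]))
# stop travel from arm tip face top corner
c_,s_=np.cos(-v[2]),np.sin(-v[2])
def inv(p): d=p[:2]-v[:2]; return np.array([c_*d[0]-s_*d[1],s_*d[0]+c_*d[1]])
for n,uv,z in [("top",np.array([403,437])/5.2+[235,135],.044),("top",np.array([465,255])/5.2+[235,135],.044),("scene",np.array([380,172])/5.2+[262,180],.030),("top",np.array([515,185])/5.2+[235,135],.16),("scene",np.array([158,62])/5.2+[262,180],.16)]:
    print(n,inv(back(P[n],uv,z)))
```

```text
t [0.50213992 0.01047927] -16.143922438726577 [-0.4 -0.6 -0.6  0.5 -0.1  0.1  1.2 -0.1]
s [0.50057144 0.01293564] -16.48595662039319 [-0.7  0.2  0.6 -0.1 -0.1 -0.8  0.3  0.6]
ts [0.50137103 0.01154984] -16.276613955326184 [-0.6 -0.4 -1.   0.6 -0.6  0.5  0.9  0.2 -0.9  0.   0.2 -0.4 -0.7 -0.9
 -0.3  0.6]
fence [[0.49461038 0.14895179 0.018     ]]
top [-0.07824269 -0.04584433]
top [ 0.03603759 -0.04773657]
scene [-0.0822953  -0.04057415]
top [ 0.06661694 -0.06768034]
scene [ 0.05985834 -0.06988204]
```

Run:
```python
from h import *
o=ctrl.get_obs();P=vision.camera_params("wrist");R=Rn.from_quat(np.roll(o["eef_rot"],-1)).as_matrix()
# camera-in-tool
cR=np.array(P["R"])@R; cp=R.T@(-np.array(P["R"]).T@P["t"]-o["eef_pos"])
Q=dict(P); Q["R"]=cR; Q["t"]=-cR@cp
from scipy.optimize import fsolve
def bk(uv,y):
    return fsolve(lambda a: (proj(Q,[a[0],y,a[1]])-uv)[0],[0,0])
for y in [-.0197,-.017]:
    for uv in [(248,127),(397,127),(255,184),(391.5,184)]: print(y,uv,bk(np.array(uv),y))
v=np.load("jig.npy"); g=T(*v,[-.045,.13-.0015-.06,0])[0]; print(g)
inc([g[0],g[1],.203],frame(np.degrees(v[2])))
```

```text
-0.0197 (248, 127) [-0.02987315  0.059247  ]
-0.0197 (397, 127) [0.02834276 0.05925609]
-0.0197 (255, 184) [-0.02842157  0.03628283]
-0.0197 (391.5, 184) [0.02752885 0.0362987 ]
-0.017 (248, 127) [-0.03049438  0.05905819]
-0.017 (397, 127) [0.02896716 0.05906748]
-0.017 (255, 184) [-0.02901174  0.03560267]
-0.017 (391.5, 184) [0.02813584 0.03561887]
[0.47737347 0.08991672 0.        ]
t 9.775 pos [ 0.4317 -0.3293  0.2029] F [ 0.3 -0.  -2.5] open 0.685
{'x': np.float64(17.781), 'y': np.float64(-0.178), 'z': np.float64(38.236), 'ax': np.float64(0.005), 'ay': np.float64(0.611), 'az': np.float64(0.005)} rows 6.746966472708803
```

Call:
{"api": "apply_moves", "payload": {
  "increments": [
    {"x": 2,"y": -0.5,"z": 4.3,"ax": 0,"ay": 0.07,"az": 0,"grip": 1},
    {"x": 4.5,"y": -0.5,"z": 9.7,"ax": 0,"ay": 0.15,"az": 0,"grip": 1},
    {"x": 7,"y": -0.5,"z": 15.1,"ax": 0,"ay": 0.24,"az": 0,"grip": 1},
    {"x": 9.5,"y": -0.5,"z": 20.4,"ax": 0,"ay": 0.33,"az": 0,"grip": 1},
    {"x": 12,"y": -0.5,"z": 25.8,"ax": 0,"ay": 0.42,"az": 0,"grip": 1},
    {"x": 14.3,"y": -0.3,"z": 30.8,"ax": 0,"ay": 0.5,"az": 0,"grip": 1},
    {"x": 16.2,"y": -0.2,"z": 34.8,"ax": 0,"ay": 0.56,"az": 0,"grip": 1},
    {"x": 17.3,"y": 0,"z": 37.2,"ax": 0,"ay": 0.6,"az": 0,"grip": 1},
    {"x": 17.8,"y": 0,"z": 38.2,"ax": 0.004,"ay": 0.611,"az": 0.004,"grip": 1},
    {"x": 17.8,"y": 0,"z": 38.2,"ax": 0.004,"ay": 0.611,"az": 0.004,"grip": 1},
    {"x": 17.8,"y": 0,"z": 38.2,"ax": 0.004,"ay": 0.611,"az": 0.004,"grip": 1}
  ]
}}

```text
time_s: 11.15
eef_pos: [0.4776, 0.0886, 0.2008]
eef_rot: [-0.7, 0.7, -0.1, 0.1]
wrist_force: [-0.1, -0.6, -1.9]
opening: 0.681
```

Run:
```python
from h import *
im=vision.camera("wrist"); cv2.imwrite("pics/w9.png",im[:,:,::-1])
im=vision.camera("top"); cv2.imwrite("pics/t9.png",cv2.resize(im[120:260,200:400,::-1],None,fx=4,fy=4))
v=np.load("jig.npy"); g=T(*v,[-.045,.13-.0015-.06,0])[0]
inc([g[0],g[1],.203],frame(np.degrees(v[2])))
P=vision.camera_params("wrist")
for c in [[-.11,.18,.018],[.11,.18,.018],[-.0825,.13,.049],[-.0075,.13,.049],[-.0825,.15,.049],[-.0075,.15,.049],[.048,.178,.038]]: print(c,proj(P,T(*v,c)).round(1))
```

```text
t 11.25 pos [0.4777 0.0886 0.2011] F [ 0.8 -0.6 -1. ] open 0.683
{'x': np.float64(-0.068), 'y': np.float64(-0.189), 'z': np.float64(0.118), 'ax': np.float64(0.001), 'ay': np.float64(-0.001), 'az': np.float64(0.001)} rows 0.03733369134093252
[-0.11, 0.18, 0.018] [[254.3  55. ]]
[0.11, 0.18, 0.018] [[482.3  55.2]]
[-0.0825, 0.13, 0.049] [[280.6 109. ]]
[-0.0075, 0.13, 0.049] [[363.1 108.9]]
[-0.0825, 0.15, 0.049] [[279.8  85.9]]
[-0.0075, 0.15, 0.049] [[363.9  85.8]]
[0.048, 0.178, 0.038] [[424.6  54. ]]
```

View pics/w9.png

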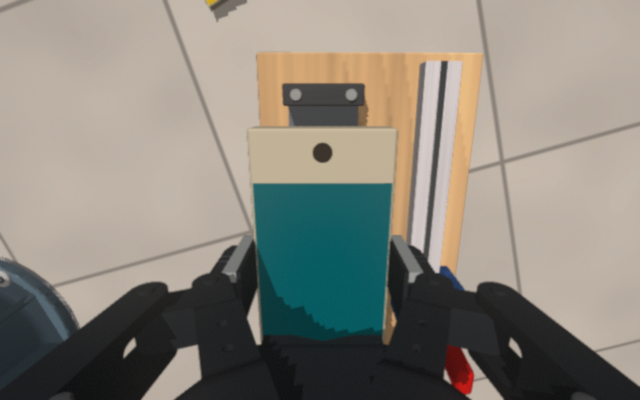

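View pics/t9.png

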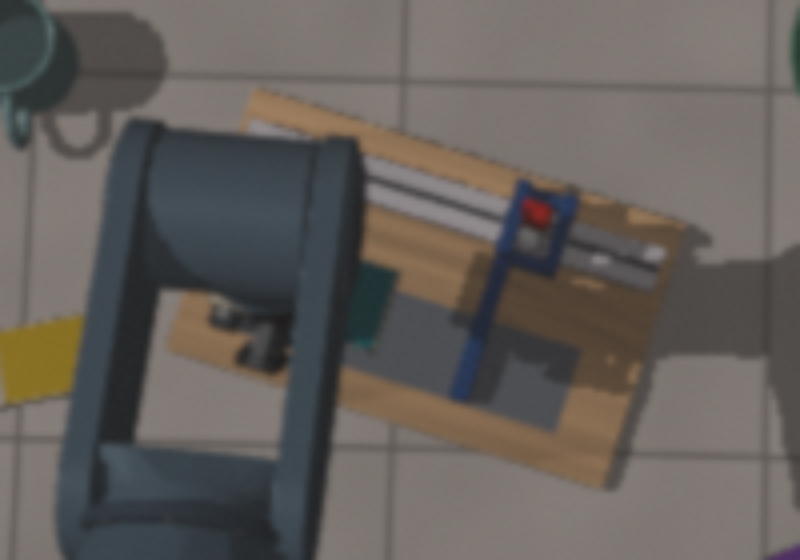

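Run:
```python
import cv2
im=cv2.imread("pics/w9.png"); cv2.imwrite("pics/w9z.png",cv2.resize(im[40:140,240:400],None,fx=5,fy=5,interpolation=cv2.INTER_LINEAR))
cv2.imwrite("pics/w9y.png",cv2.resize(im[40:140,360:520],None,fx=5,fy=5,interpolation=cv2.INTER_LINEAR))
```

```text
(no output)
```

View pics/w9z.png

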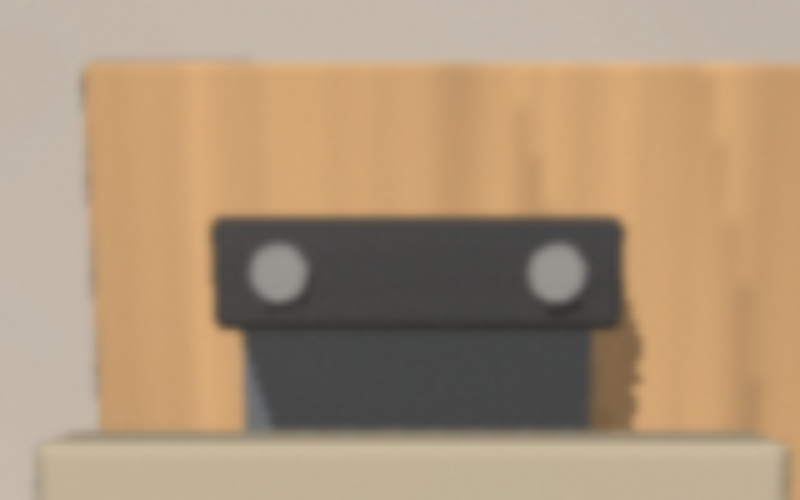

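View pics/w9y.png

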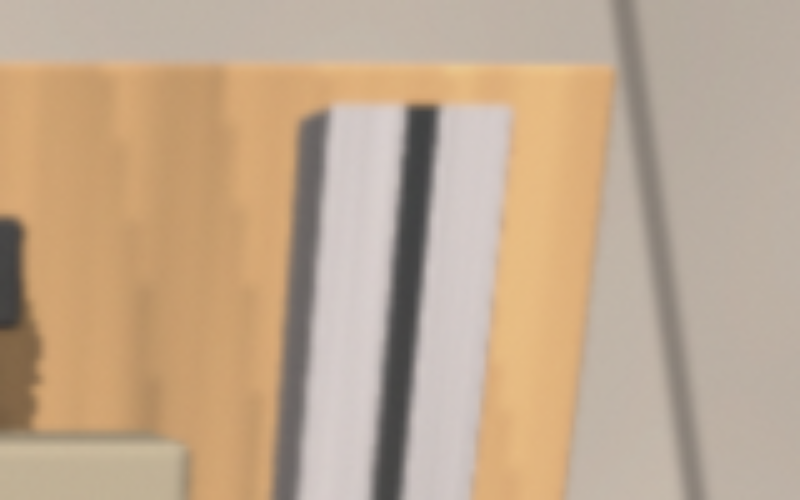

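Run:
```python
from h import *
P=vision.camera_params("wrist"); v=np.load("jig.npy")
c=np.array([[-.11,.18,.018],[.11,.18,.018],[-.0825,.13,.049],[-.0075,.13,.049],[-.0825,.15,.049],[-.0075,.15,.049]])
u=np.array([[257,53],[482.6,53.6],[283,105],[364,105],[282.6,84],[364.4,84.2]])-.4
for free in [0,1]:
    f=lambda a:(proj(P,T(*a[:3],c)+[0,0,a[3] if free else 0])-u).ravel()
    r=least_squares(f,[*v,0]); print(r.x[:2],np.degrees(r.x[2]),r.x[3],np.round(r.fun,1), "fence",T(*r.x[:3],[-.045,.13,0]))
    if not free: np.save("jigw.npy",r.x[:3])
print("prev fence",T(*v,[-.045,.13,0]))
```

```text
[0.50262119 0.01364423] -16.461736621799798 0.0 [-1.2 -0.7  1.6 -0.2 -1.   1.4  0.8  1.6 -1.3 -0.8  1.2 -0.8] fence [[0.49630453 0.1510673  0.        ]]
[0.50307594 0.01393981] -16.41208226558211 -0.005150580336388229 [ 0.  -0.2 -0.7 -0.  -0.   1.   0.3  1.1 -0.3 -0.9  0.7 -1. ] fence [[0.49664018 0.15135736 0.        ]]
prev fence [[0.49461038 0.14895179 0.        ]]
```

Run:
```python
from h import *
v=np.load("jigw.npy"); v[2]=np.radians(-16.42); np.save("jigw.npy",v)
g=T(*v,[-.0445,.13-.008-.06+.0008,0])[0]
inc([g[0],g[1],.026],frame(np.degrees(v[2])))
```

```text
t 11.25 pos [0.4777 0.0886 0.2011] F [ 0.8 -0.6 -1. ] open 0.683
{'x': np.float64(0.049), 'y': np.float64(17.511), 'z': np.float64(-0.19), 'ax': np.float64(0.001), 'ay': np.float64(0.001), 'az': np.float64(0.001)} rows 2.801943142684899
```

Call:
{"api": "apply_moves", "payload": {
  "increments": [
    {"x": 0.05,"y": 2,"z": -0.2,"ax": 0,"ay": 0.001,"az": 0,"grip": 1},
    {"x": 0.05,"y": 6,"z": -0.2,"ax": 0,"ay": 0.001,"az": 0,"grip": 1},
    {"x": 0.05,"y": 10.5,"z": -0.2,"ax": 0,"ay": 0.001,"az": 0,"grip": 1},
    {"x": 0.05,"y": 14.5,"z": -0.2,"ax": 0,"ay": 0.001,"az": 0,"grip": 1},
    {"x": 0.05,"y": 16.7,"z": -0.2,"ax": 0,"ay": 0.001,"az": 0,"grip": 1},
    {"x": 0.05,"y": 17.5,"z": -0.2,"ax": 0,"ay": 0.001,"az": 0,"grip": 1},
    {"x": 0.05,"y": 17.5,"z": -0.2,"ax": 0,"ay": 0.001,"az": 0,"grip": 1},
    {"x": 0.05,"y": 17.5,"z": -0.2,"ax": 0,"ay": 0.001,"az": 0,"grip": 1}
  ]
}}

```text
time_s: 12.25
eef_pos: [0.4788, 0.0861, 0.0273]
eef_rot: [-0.7, 0.7, -0.1, 0.102]
wrist_force: [0.3, -0.2, -1.7]
opening: 0.678
```

Run:
```python
from h import *
im=vision.camera("wrist"); cv2.imwrite("pics/w10.png",im[:,:,::-1])
v=np.load("jigw.npy")
g=T(*v,[-.0445,.13-.008-.06+.0008,0])[0]
inc([g[0],g[1],.026],frame(np.degrees(v[2])))
P=vision.camera_params("wrist")
for c in [[-.11,.18,.018],[.11,.18,.018],[-.0825,.13,.049],[-.0075,.13,.049],[-.0825,.15,.049],[-.0075,.15,.049],[-.08,.13,.018],[-.01,.13,.018]]: print(c,proj(P,T(*v,c)).round(1))
```

```text
t 12.3 pos [0.4788 0.0862 0.0273] F [ 0.3  0.2 -1.1] open 0.681
{'x': np.float64(-0.116), 'y': np.float64(0.134), 'z': np.float64(-0.006), 'ax': np.float64(0.0), 'ay': np.float64(0.0), 'az': np.float64(0.003)} rows 0.028339688136355904
[-0.11, 0.18, 0.018] [[169.4 -14.4]]
[0.11, 0.18, 0.018] [[669.7 -10.1]]
[-0.0825, 0.13, 0.049] [[220.1 105. ]]
[-0.0075, 0.13, 0.049] [[418.5 105. ]]
[-0.0825, 0.15, 0.049] [[215.5  47.9]]
[-0.0075, 0.15, 0.049] [[422.8  47.9]]
[-0.08, 0.13, 0.018] [[245.5 104.6]]
[-0.01, 0.13, 0.018] [[393.8 104.6]]
```

View pics/w10.png

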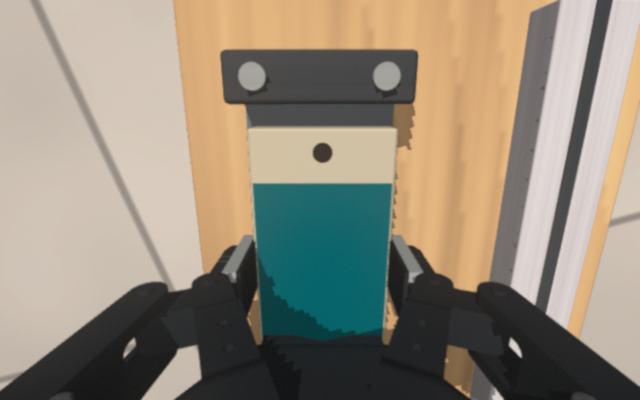

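Run:
```python
import cv2
im=cv2.imread("pics/w10.png"); cv2.imwrite("pics/w10z.png",cv2.resize(im[35:145,200:440],None,fx=3.3,fy=3.3,interpolation=cv2.INTER_LINEAR))
```

```text
(no output)
```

View pics/w10z.png

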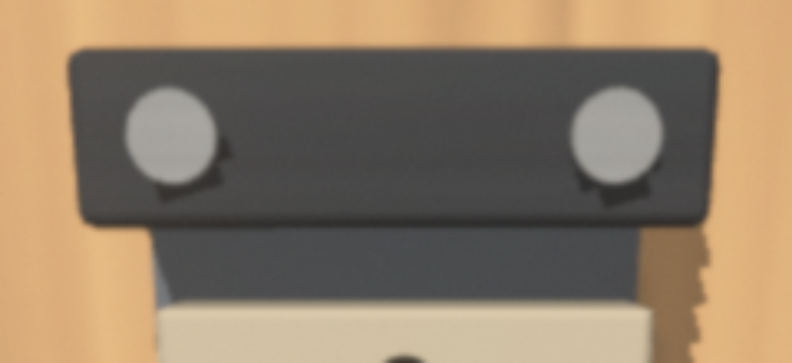

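Run:
```python
from h import *
o=ctrl.get_obs();P=vision.camera_params("wrist");R=Rn.from_quat(np.roll(o["eef_rot"],-1)).as_matrix()
cR=np.array(P["R"])@R; cp=R.T@(-np.array(P["R"]).T@P["t"]-o["eef_pos"])
Q=dict(P); Q["R"]=cR; Q["t"]=-cR@cp
# jig pose in tool: x_t = a + ..., points given in fence frame (x across, y along tool z, z up = -tool y)
c=np.array([[-.0375,.02,.031],[.0375,.02,.031],[-.0375,0,.031],[.0375,0,.031],[-.035,0,0],[.035,0,0]])
u=np.array([[221.2,50.2],[417.6,50.2],[224.2,102.3],[415.2,102.3],[246.1,104.7],[393.9,104.7]])-.35
def X(a):
    t=T(a[0],a[1],a[2],c); return np.c_[t[:,0],a[3]-t[:,2],t[:,1]]
r=least_squares(lambda a:(proj(Q,X(a))-u).ravel(),[0,.07,0,.01]); print("fence foot in tool x,z,yaw(deg),y:",r.x[0],r.x[1],np.degrees(r.x[2]),r.x[3],np.round(r.fun,1))
t=np.array([[248.5,126.8],[397.6,126.8]])-.35
d=np.array([[-.03,0,0],[.03,0,0]])
def Y(a):
    p=T(a[0],a[1],a[2],d); return np.c_[p[:,0],[a[3]]*2,p[:,1]]
s=least_squares(lambda a:(proj(Q,Y(a))-t).ravel(),[0,.06,0,-.02]); print("tile front top",s.x[0],s.x[1],np.degrees(s.x[2]),s.x[3],s.fun.round(2)); print(o["eef_pos"])
```

```text
fence foot in tool x,z,yaw(deg),y: -0.0016982999932821743 0.0676378517735057 0.0005607810816768255 0.014736425958805715 [-1.  -1.   1.  -1.   0.2  1.7 -0.5  1.7  2.3 -0.8 -2.  -0.8]
tile front top -0.00030778469156873866 0.058748324646117275 0.008008062729802035 -0.015870752005243297 [-0. -0.  0.  0.]
[0.47881485 0.08618912 0.02733918]
```

Call:
{"api": "apply_moves", "payload": {
  "increments": [
    {"x": -0.14,"y": 0,"z": 0.3,"ax": 0,"ay": 0,"az": 0.002,"grip": 1},
    {"x": -0.14,"y": 0.5,"z": 0.6,"ax": 0,"ay": 0,"az": 0.002,"grip": 1},
    {"x": -0.14,"y": 1,"z": 0.6,"ax": 0,"ay": 0,"az": 0.002,"grip": 1},
    {"x": -0.14,"y": 1.4,"z": 0.6,"ax": 0,"ay": 0,"az": 0.002,"grip": 1},
    {"x": -0.14,"y": 1.4,"z": 0.6,"ax": 0,"ay": 0,"az": 0.002,"grip": 1},
    {"x": -0.14,"y": 1.4,"z": 0.6,"ax": 0,"ay": 0,"az": 0.002,"grip": 1}
  ]
}}

```text
time_s: 13.05
eef_pos: [0.4792, 0.0923, 0.0133]
eef_rot: [-0.7, 0.7, -0.101, 0.101]
wrist_force: [0.9, 0.1, -0.5]
opening: 0.686
```

Run:
```python
from h import *
im=vision.camera("wrist"); cv2.imwrite("pics/w11.png",im[:,:,::-1]); cv2.imwrite("pics/w11z.png",cv2.resize(im[35:145,200:440,::-1],None,fx=3.3,fy=3.3,interpolation=cv2.INTER_LINEAR))
inc([.48,.09,.01],frame(-16.42))
```

```text
t 13.1 pos [0.4793 0.0923 0.0134] F [-0.9 -0.6 -1.5] open 0.685
{'x': np.float64(0.127), 'y': np.float64(0.339), 'z': np.float64(-0.199), 'ax': np.float64(0.0), 'ay': np.float64(0.0), 'az': np.float64(0.001)} rows 0.06603899653373789
```

View pics/w11z.png

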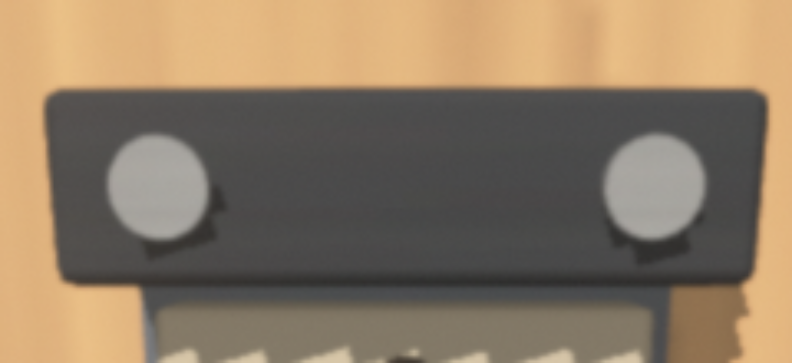

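Call:
{"api": "apply_moves", "payload": {
  "increments": [
    {"x": 0,"y": 0.1,"z": 0,"ax": 0,"ay": 0,"az": 0,"grip": 1},
    {"x": 0,"y": 0.2,"z": 0,"ax": 0,"ay": 0,"az": 0,"grip": 1},
    {"x": 0,"y": 0.25,"z": 0,"ax": 0,"ay": 0,"az": 0,"grip": 1},
    {"x": 0,"y": 0.25,"z": 0,"ax": 0,"ay": 0,"az": 0,"grip": 1}
  ]
}}

```text
time_s: 13.6
eef_pos: [0.4793, 0.0923, 0.0108]
eef_rot: [-0.7, 0.7, -0.101, 0.101]
wrist_force: [0.5, 0.0, -1.9]
opening: 0.684
```

Call:
{"api": "apply_moves", "payload": {
  "increments": [
    {"x": 0,"y": 0.05,"z": 0,"ax": 0,"ay": 0,"az": 0,"grip": 1},
    {"x": 0,"y": 0.1,"z": 0,"ax": 0,"ay": 0,"az": 0,"grip": 1},
    {"x": 0,"y": 0.1,"z": 0,"ax": 0,"ay": 0,"az": 0,"grip": 1}
  ]
}}

```text
time_s: 13.98
eef_pos: [0.4794, 0.0923, 0.0104]
eef_rot: [-0.7, 0.7, -0.101, 0.101]
wrist_force: [-1.6, 0.4, 5.8]
opening: 0.682
```

Call:
{"api": "apply_moves", "payload": {
  "increments": [
    {"x": 0,"y": -0.02,"z": 0.08,"ax": 0,"ay": 0,"az": 0,"grip": 1},
    {"x": 0,"y": -0.02,"z": 0.16,"ax": 0,"ay": 0,"az": 0,"grip": 1},
    {"x": 0,"y": -0.02,"z": 0.16,"ax": 0,"ay": 0,"az": 0,"grip": 1}
  ]
}}

```text
time_s: 14.35
eef_pos: [0.4799, 0.0939, 0.0105]
eef_rot: [-0.7, 0.7, -0.1, 0.101]
wrist_force: [0.1, -0.4, -1.2]
opening: 0.683
```

Run:
```python
from h import *
im=vision.camera("wrist"); cv2.imwrite("pics/w12.png",im[:,:,::-1]); cv2.imwrite("pics/w12z.png",cv2.resize(im[35:145,200:440,::-1],None,fx=3.3,fy=3.3,interpolation=cv2.INTER_LINEAR))
inc([.48,.09,.01],frame(-16.42))
```

```text
t 14.4 pos [0.4799 0.0939 0.0106] F [ 0.5  0.8 -1.3] open 0.684
{'x': np.float64(0.117), 'y': np.float64(0.055), 'z': np.float64(-0.372), 'ax': np.float64(0.0), 'ay': np.float64(0.0), 'az': np.float64(0.001)} rows 0.0630249963283116
```

View pics/w12z.png

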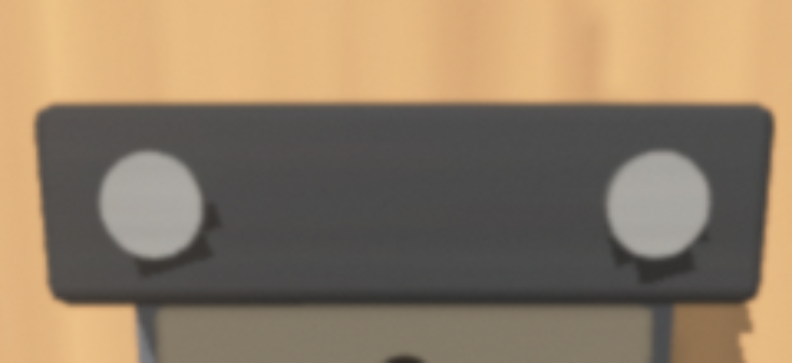

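Call:
{"api": "apply_moves", "payload": {
  "increments": [
    {"x": 0,"y": 0,"z": 0.05,"ax": 0,"ay": 0,"az": 0,"grip": 1},
    {"x": 0,"y": 0,"z": 0.1,"ax": 0,"ay": 0,"az": 0,"grip": 1},
    {"x": 0,"y": 0,"z": 0.1,"ax": 0,"ay": 0,"az": 0,"grip": 1}
  ]
}}

```text
time_s: 14.78
eef_pos: [0.4801, 0.0949, 0.0105]
eef_rot: [-0.7, 0.7, -0.101, 0.101]
wrist_force: [-0.4, -0.5, -0.5]
opening: 0.682
```

Call:
{"api": "apply_moves", "payload": {
  "increments": [
    {"x": 0,"y": 0,"z": 0.08,"ax": 0,"ay": 0,"az": 0,"grip": 1},
    {"x": 0,"y": 0,"z": 0.15,"ax": 0,"ay": 0,"az": 0,"grip": 1},
    {"x": 0,"y": 0,"z": 0.15,"ax": 0,"ay": 0,"az": 0,"grip": 1}
  ]
}}

```text
time_s: 15.15
eef_pos: [0.4803, 0.0952, 0.0105]
eef_rot: [-0.699, 0.701, -0.101, 0.101]
wrist_force: [-3.0, -6.9, 0.6]
opening: 0.683
```

Call:
{"api": "apply_moves", "payload": {
  "increments": [
    {"x": 0,"y": 0.05,"z": -0.05,"ax": 0,"ay": 0,"az": 0,"grip": 1},
    {"x": 0,"y": 0.05,"z": -0.05,"ax": 0,"ay": 0,"az": 0,"grip": 0.5},
    {"x": 0,"y": 0.05,"z": -0.05,"ax": 0,"ay": 0,"az": 0,"grip": 0},
    {"x": 0,"y": 0.05,"z": -0.05,"ax": 0,"ay": 0,"az": 0,"grip": 0},
    {"x": 0,"y": 0.05,"z": -0.05,"ax": 0,"ay": 0,"az": 0,"grip": 0},
    {"x": 0,"y": -2,"z": -0.05,"ax": 0,"ay": 0,"az": 0,"grip": 0},
    {"x": 0,"y": -6,"z": -0.05,"ax": 0,"ay": 0,"az": 0,"grip": 0},
    {"x": 0,"y": -12,"z": -0.05,"ax": 0,"ay": 0,"az": 0,"grip": 0},
    {"x": 0,"y": -18,"z": -0.05,"ax": 0,"ay": 0,"az": 0,"grip": 0.5},
    {"x": 0,"y": -18,"z": -0.05,"ax": 0,"ay": 0,"az": 0,"grip": 1}
  ]
}}

```text
time_s: 16.4
eef_pos: [0.4839, 0.0951, 0.1961]
eef_rot: [-0.699, 0.7, -0.097, 0.105]
wrist_force: [-0.2, -1.0, -1.0]
opening: 0.604
```

Run:
```python
from h import *
im=vision.camera("wrist"); cv2.imwrite("pics/w13.png",im[:,:,::-1])
inc([.48,.09,.01],frame(-16.42)); print(ctrl.get_obs()["q"])
P=vision.camera_params("wrist")
v=np.load("jigw.npy"); v[:2]+=[.0007,.0009]; np.save("jigw.npy",v)
for c in [[-.08,.13,.018],[-.01,.13,.018],[-.08,-.045,.044],[.034,-.045,.07],[.034,-.095,.07],[.096,-.095,.07]]: print(c,proj(P,T(*v,c)).round(1))
```

```text
t 16.45 pos [0.4819 0.0951 0.1931] F [-0.   0.3 -1.5] open 0.511
{'x': np.float64(-0.156), 'y': np.float64(18.308), 'z': np.float64(-0.527), 'ax': np.float64(0.001), 'ay': np.float64(0.001), 'az': np.float64(0.006)} rows 2.930542408710269
[-0.04557007  0.02303245  1.8528901  -0.00266357  1.25967547  0.24085259]
[-0.08, 0.13, 0.018] [[284.3 112.6]]
[-0.01, 0.13, 0.018] [[355.7 112.6]]
[-0.08, -0.045, 0.044] [[286.9 284.8]]
[0.034, -0.045, 0.07] [[401.  299.1]]
[0.034, -0.095, 0.07] [[397.5 341.6]]
[0.096, -0.095, 0.07] [[457.8 341. ]]
```

View pics/w13.png

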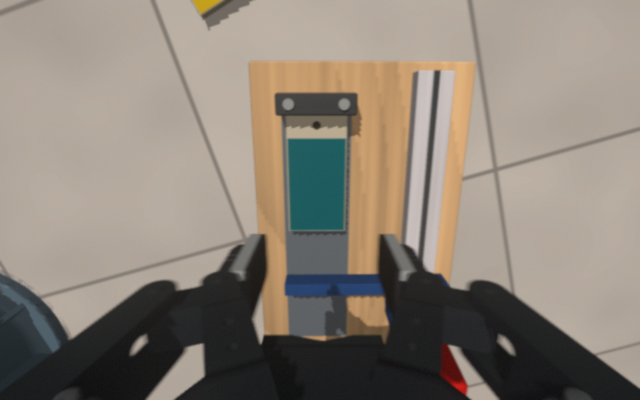

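Run:
```python
from h import *
v=np.load("jigw.npy")
for z in (.193,.025):
  g=T(*v,[-.03,-.1,0])[0]; inc([g[0],g[1],z],frame(-16.42))
```

```text
t 16.45 pos [0.4819 0.0951 0.1931] F [-0.   0.3 -1.5] open 0.511
{'x': np.float64(1.315), 'y': np.float64(0.034), 'z': np.float64(-17.126), 'ax': np.float64(0.001), 'ay': np.float64(0.001), 'az': np.float64(0.006)} rows 2.7481889705439477
t 16.45 pos [0.4819 0.0951 0.1931] F [-0.   0.3 -1.5] open 0.511
{'x': np.float64(1.207), 'y': np.float64(16.834), 'z': np.float64(-17.108), 'ax': np.float64(0.001), 'ay': np.float64(0.001), 'az': np.float64(0.006)} rows 3.845064710275001
```

Call:
{"api": "apply_moves", "payload": {
  "increments": [
    {"x": 0.3,"y": 0,"z": -4,"ax": 0,"ay": 0,"az": 0.003,"grip": 1},
    {"x": 0.7,"y": 0,"z": -9.5,"ax": 0,"ay": 0,"az": 0.006,"grip": 1},
    {"x": 1.1,"y": 0,"z": -14.5,"ax": 0,"ay": 0,"az": 0.006,"grip": 1},
    {"x": 1.3,"y": 0,"z": -17.1,"ax": 0,"ay": 0,"az": 0.006,"grip": 1},
    {"x": 1.3,"y": 3,"z": -17.1,"ax": 0,"ay": 0,"az": 0.006,"grip": 1},
    {"x": 1.2,"y": 7,"z": -17.1,"ax": 0,"ay": 0,"az": 0.006,"grip": 1},
    {"x": 1.2,"y": 11,"z": -17.1,"ax": 0,"ay": 0,"az": 0.006,"grip": 1},
    {"x": 1.2,"y": 14,"z": -17.1,"ax": 0,"ay": 0,"az": 0.006,"grip": 1},
    {"x": 1.2,"y": 14,"z": -17.1,"ax": 0,"ay": 0,"az": 0.006,"grip": 1},
    {"x": 1.2,"y": 14,"z": -17.1,"ax": 0,"ay": 0,"az": 0.006,"grip": 1}
  ]
}}

```text
time_s: 17.7
eef_pos: [0.446, -0.0727, 0.0535]
eef_rot: [-0.7, 0.7, -0.101, 0.101]
wrist_force: [0.9, 0.0, -0.3]
opening: 0.0
```

Run:
```python
from h import *
im=vision.camera("wrist"); cv2.imwrite("pics/w14.png",im[:,:,::-1])
im=vision.camera("scene"); cv2.imwrite("pics/s14.png",cv2.resize(im[150:290,220:420,::-1],None,fx=4,fy=4))
v=np.load("jigw.npy"); g=T(*v,[-.03,-.1,0])[0]; inc([g[0],g[1],.025],frame(-16.42))
```

```text
t 17.8 pos [ 0.4469 -0.073   0.0544] F [ 0.5  0.2 -0.1] open -0.002
{'x': np.float64(-0.072), 'y': np.float64(2.94), 'z': np.float64(-0.0), 'ax': np.float64(0.001), 'ay': np.float64(0.001), 'az': np.float64(0.002)} rows 0.47061232563179833
```

View pics/w14.png

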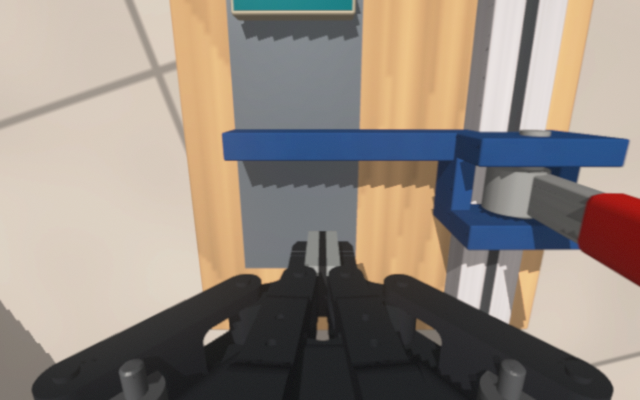

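View pics/s14.png

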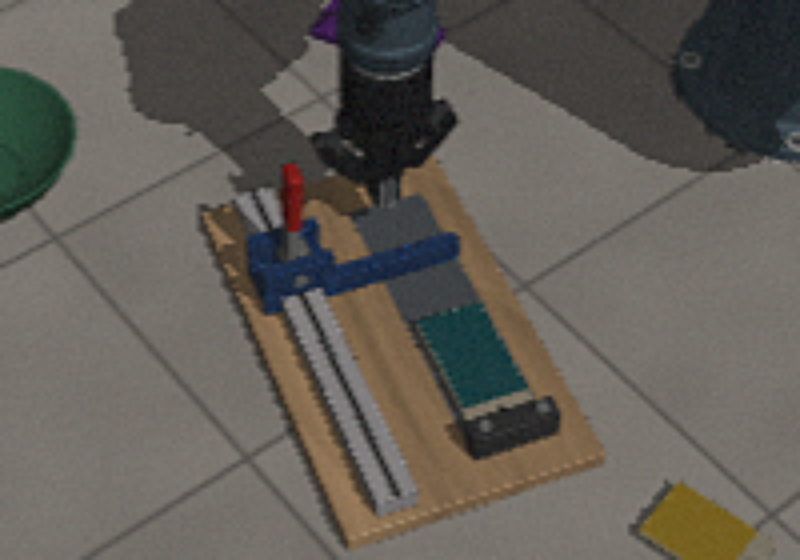

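Call:
{"api": "apply_moves", "payload": {
  "increments": [
    {"x": -1,"y": 1.5,"z": 0,"ax": 0,"ay": 0,"az": 0.002,"grip": 1},
    {"x": -1,"y": 2.7,"z": 0,"ax": 0,"ay": 0,"az": 0.002,"grip": 1},
    {"x": -1,"y": 2.8,"z": 0.6,"ax": 0,"ay": 0,"az": 0.002,"grip": 1},
    {"x": -1,"y": 2.8,"z": 1.3,"ax": 0,"ay": 0,"az": 0.002,"grip": 1},
    {"x": -1,"y": 2.8,"z": 2,"ax": 0,"ay": 0,"az": 0.002,"grip": 1},
    {"x": -1,"y": 2.8,"z": 2.5,"ax": 0,"ay": 0,"az": 0.002,"grip": 1},
    {"x": -1,"y": 2.8,"z": 2.5,"ax": 0,"ay": 0,"az": 0.002,"grip": 1}
  ]
}}

```text
time_s: 18.68
eef_pos: [0.4447, -0.0459, 0.0265]
eef_rot: [-0.699, 0.7, -0.1, 0.101]
wrist_force: [0.2, 0.3, -0.3]
opening: -0.005
```

Run:
```python
from h import *
im=vision.camera("wrist"); cv2.imwrite("pics/w15.png",im[:,:,::-1])
v=np.load("jigw.npy"); g=T(*v,[-.04,-.07,0])[0]; inc([g[0],g[1],.025],frame(-16.42))
```

```text
t 18.725 pos [ 0.4446 -0.0461  0.0265] F [-0.3  0.1  0.7] open -0.0
{'x': np.float64(-0.082), 'y': np.float64(0.148), 'z': np.float64(0.48), 'ax': np.float64(0.001), 'ay': np.float64(0.002), 'az': np.float64(0.001)} rows 0.0814582643864147
```

View pics/w15.png

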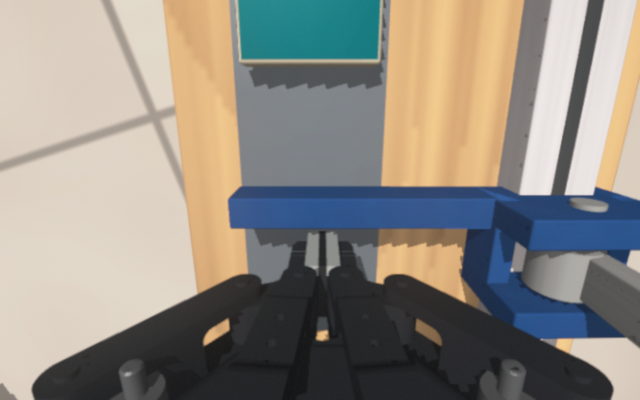

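Call:
{"api": "apply_moves", "payload": {
  "increments": [
    {"x": 0,"y": 0.1,"z": 0.4,"ax": 0,"ay": 0,"az": 0,"grip": 1},
    {"x": 0,"y": 0.1,"z": 0.8,"ax": 0,"ay": 0,"az": 0,"grip": 1},
    {"x": 0,"y": 0.1,"z": 1.4,"ax": 0,"ay": 0,"az": 0,"grip": 1},
    {"x": 0,"y": 0.1,"z": 2,"ax": 0,"ay": 0,"az": 0,"grip": 1},
    {"x": 0,"y": 0.1,"z": 2.6,"ax": 0,"ay": 0,"az": 0,"grip": 1},
    {"x": 0,"y": 0.1,"z": 3.2,"ax": 0,"ay": 0,"az": 0,"grip": 1},
    {"x": 0,"y": 0.1,"z": 3.8,"ax": 0,"ay": 0,"az": 0,"grip": 1},
    {"x": 0,"y": 0.1,"z": 4.3,"ax": 0,"ay": 0,"az": 0,"grip": 1},
    {"x": 0,"y": 0.1,"z": 4.7,"ax": 0,"ay": 0,"az": 0,"grip": 1},
    {"x": 0,"y": 0.1,"z": 4.9,"ax": 0,"ay": 0,"az": 0,"grip": 1},
    {"x": 0,"y": 0.1,"z": 4.9,"ax": 0,"ay": 0,"az": 0,"grip": 1}
  ]
}}

```text
time_s: 20.1
eef_pos: [0.4582, 0.0013, 0.0254]
eef_rot: [-0.7, 0.7, -0.1, 0.1]
wrist_force: [1.9, -0.7, 0.2]
opening: 0.0
```

Run:
```python
from h import *
im=vision.camera("wrist"); cv2.imwrite("pics/w16.png",im[:,:,::-1])
v=np.load("jigw.npy"); g=T(*v,[-.04,-.015,0])[0]; inc([g[0],g[1],.025],frame(-16.42))
```

```text
t 20.15 pos [0.4581 0.0013 0.0254] F [0.4 0.3 0.1] open -0.002
{'x': np.float64(-0.04), 'y': np.float64(0.037), 'z': np.float64(1.049), 'ax': np.float64(0.001), 'ay': np.float64(0.002), 'az': np.float64(0.0)} rows 0.16805684951037855
```

View pics/w16.png

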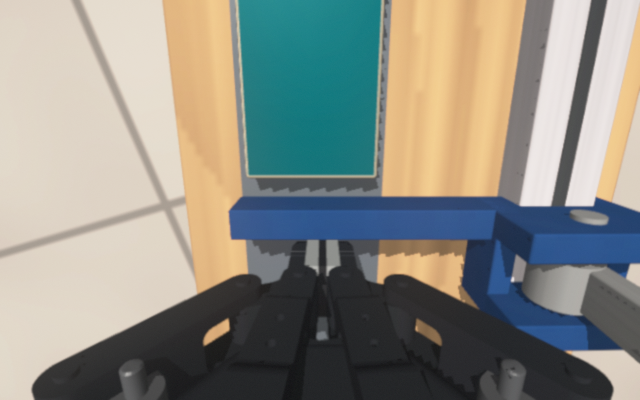

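Call:
{"api": "apply_moves", "payload": {
  "increments": [
    {"x": 0,"y": 0,"z": 0.3,"ax": 0,"ay": 0,"az": 0,"grip": 1},
    {"x": 0,"y": 0,"z": 0.55,"ax": 0,"ay": 0,"az": 0,"grip": 1},
    {"x": 0,"y": 0,"z": 0.75,"ax": 0,"ay": 0,"az": 0,"grip": 1},
    {"x": 0,"y": 0,"z": 0.85,"ax": 0,"ay": 0,"az": 0,"grip": 1},
    {"x": 0,"y": 0,"z": 0.85,"ax": 0,"ay": 0,"az": 0,"grip": 1}
  ]
}}

```text
time_s: 20.78
eef_pos: [0.4606, 0.0096, 0.0254]
eef_rot: [-0.7, 0.7, -0.1, 0.1]
wrist_force: [0.7, -1.9, 1.1]
opening: 0.001
```

Run:
```python
from h import *
im=vision.camera("wrist"); cv2.imwrite("pics/w17.png",im[:,:,::-1])
v=np.load("jigw.npy"); g=T(*v,[-.04,-.015,0])[0]; inc([g[0],g[1],.025],frame(-16.42))
```

```text
t 20.825 pos [0.4606 0.0096 0.0254] F [ 0.7 -1.5 -0.9] open -0.001
{'x': np.float64(-0.039), 'y': np.float64(0.035), 'z': np.float64(0.182), 'ax': np.float64(0.001), 'ay': np.float64(0.002), 'az': np.float64(0.0)} rows 0.03031937713784989
```

View pics/w17.png

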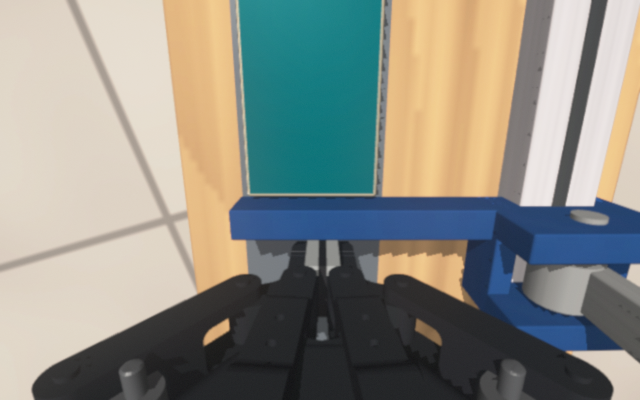

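Call:
{"api": "apply_moves", "payload": {
  "increments": [
    {"x": 0,"y": 0,"z": 0.08,"ax": 0,"ay": 0,"az": 0,"grip": 1},
    {"x": 0,"y": 0,"z": 0.16,"ax": 0,"ay": 0,"az": 0,"grip": 1},
    {"x": 0,"y": 0,"z": 0.2,"ax": 0,"ay": 0,"az": 0,"grip": 1},
    {"x": 0,"y": 0,"z": 0.2,"ax": 0,"ay": 0,"az": 0,"grip": 1}
  ]
}}

```text
time_s: 21.32
eef_pos: [0.4611, 0.0115, 0.0253]
eef_rot: [-0.7, 0.7, -0.1, 0.1]
wrist_force: [-1.1, -3.3, -0.2]
opening: 0.0
```

Call:
{"api": "apply_moves", "payload": {
  "increments": [
    {"x": 0,"y": 0,"z": 0.06,"ax": 0,"ay": 0,"az": 0,"grip": 1},
    {"x": 0,"y": 0,"z": 0.12,"ax": 0,"ay": 0,"az": 0,"grip": 1},
    {"x": 0,"y": 0,"z": 0.12,"ax": 0,"ay": 0,"az": 0,"grip": 1}
  ]
}}

```text
time_s: 21.7
eef_pos: [0.4611, 0.0116, 0.0254]
eef_rot: [-0.699, 0.701, -0.1, 0.1]
wrist_force: [-2.7, -9.1, 1.8]
opening: -0.001
```

Call:
{"api": "apply_moves", "payload": {
  "increments": [
    {"x": 0,"y": 0,"z": 0.15,"ax": 0,"ay": 0,"az": 0,"grip": 1},
    {"x": 0,"y": 0,"z": 0.18,"ax": 0,"ay": 0,"az": 0,"grip": 1},
    {"x": 0,"y": 0,"z": 0.18,"ax": 0,"ay": 0,"az": 0,"grip": 1}
  ]
}}

```text
time_s: 22.08
eef_pos: [0.4612, 0.0116, 0.0254]
eef_rot: [-0.698, 0.702, -0.101, 0.099]
wrist_force: [-4.7, -12.5, 1.7]
opening: -0.004
```

Run:
```python
from h import *
im=vision.camera("wrist"); cv2.imwrite("pics/w18.png",im[:,:,::-1])
v=np.load("jigw.npy"); g=T(*v,[-.04,-.015,0])[0]; inc([g[0],g[1],.025],frame(-16.42))
```

```text
t 22.125 pos [0.4612 0.0116 0.0254] F [ -3.1 -12.    2.4] open -0.001
{'x': np.float64(-0.039), 'y': np.float64(0.04), 'z': np.float64(-0.022), 'ax': np.float64(0.006), 'ay': np.float64(0.003), 'az': np.float64(-0.001)} rows 0.035582594922293875
```

View pics/w18.png

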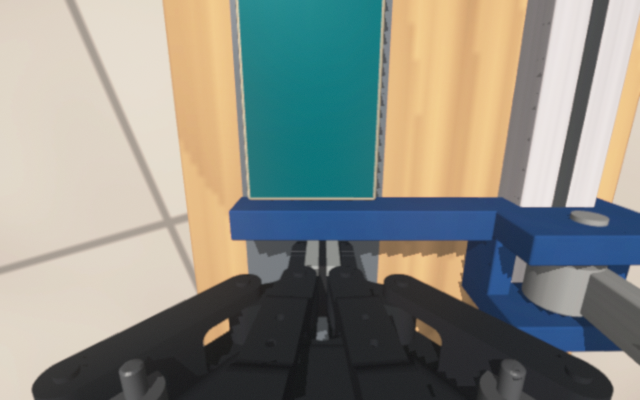

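Run:
```python
from h import *
v=np.load("jigw.npy")
for p in [(-.04,-.03,.21),(.1,-.015,.21),(.1,-.015,.136)]: inc(T(*v,p)[0],frame(-16.42))
```

```text
t 22.125 pos [0.4612 0.0116 0.0254] F [ -3.1 -12.    2.4] open -0.001
{'x': np.float64(-0.059), 'y': np.float64(-18.451), 'z': np.float64(-1.631), 'ax': np.float64(0.006), 'ay': np.float64(0.003), 'az': np.float64(-0.001)} rows 2.963649238697816
t 22.125 pos [0.4612 0.0116 0.0254] F [ -3.1 -12.    2.4] open -0.001
{'x': np.float64(13.946), 'y': np.float64(-18.47), 'z': np.float64(-0.173), 'ax': np.float64(0.006), 'ay': np.float64(0.003), 'az': np.float64(-0.001)} rows 3.7031387241844245
t 22.125 pos [0.4612 0.0116 0.0254] F [ -3.1 -12.    2.4] open -0.001
{'x': np.float64(13.952), 'y': np.float64(-11.071), 'z': np.float64(-0.129), 'ax': np.float64(0.006), 'ay': np.float64(0.003), 'az': np.float64(-0.001)} rows 2.8497255049140415
```

Call:
{"api": "apply_moves", "payload": {
  "increments": [
    {"x": 0,"y": 0,"z": -0.8,"ax": 0,"ay": 0,"az": 0,"grip": 1},
    {"x": 0,"y": -2,"z": -1.6,"ax": 0,"ay": 0,"az": 0,"grip": 1},
    {"x": 0,"y": -7,"z": -1.6,"ax": 0,"ay": 0,"az": 0,"grip": 1},
    {"x": 0,"y": -12.5,"z": -1.6,"ax": 0,"ay": 0,"az": 0,"grip": 1},
    {"x": 0,"y": -18,"z": -1.6,"ax": 0,"ay": 0,"az": 0,"grip": 1},
    {"x": 0,"y": -19.5,"z": -1.6,"ax": 0,"ay": 0,"az": 0,"grip": 1},
    {"x": 3,"y": -19.5,"z": -1,"ax": 0.006,"ay": 0.003,"az": 0,"grip": 1},
    {"x": 8,"y": -19.5,"z": -0.5,"ax": 0.006,"ay": 0.003,"az": 0,"grip": 1},
    {"x": 12,"y": -19.5,"z": -0.2,"ax": 0.006,"ay": 0.003,"az": 0,"grip": 1},
    {"x": 14,"y": -19.5,"z": -0.2,"ax": 0.006,"ay": 0.003,"az": 0,"grip": 1},
    {"x": 14,"y": -19.5,"z": -0.2,"ax": 0.006,"ay": 0.003,"az": 0,"grip": 1},
    {"x": 14,"y": -19.5,"z": -0.2,"ax": 0.006,"ay": 0.003,"az": 0,"grip": 1}
  ]
}}

```text
time_s: 23.62
eef_pos: [0.5943, -0.028, 0.2191]
eef_rot: [0.7, -0.7, 0.102, -0.1]
wrist_force: [-0.1, -0.1, -0.0]
opening: 0.005
```

Run:
```python
from h import *
im=vision.camera("wrist"); cv2.imwrite("pics/w19.png",im[:,:,::-1])
im=vision.camera("scene"); cv2.imwrite("pics/s19.png",cv2.resize(im[130:290,220:420,::-1],None,fx=3.7,fy=3.7))
v=np.load("jigw.npy"); 
for p in [(.1,-.015,.21),(.1,-.015,.136)]: inc(T(*v,p)[0],frame(-16.42))
P=vision.camera_params("wrist")
for c in [[.058,-.004,.16],[.058,-.026,.16],[.072,-.004,.16],[.072,-.026,.16]]: print(c,proj(P,T(*v,c)).round(1))
```

```text
t 23.725 pos [ 0.5945 -0.028   0.22  ] F [ 0.  -0.1 -0.4] open 0.003
{'x': np.float64(0.054), 'y': np.float64(0.995), 'z': np.float64(0.005), 'ax': np.float64(-0.0), 'ay': np.float64(0.0), 'az': np.float64(-0.002)} rows 0.15942866483089613
t 23.725 pos [ 0.5945 -0.028   0.22  ] F [ 0.  -0.1 -0.4] open 0.003
{'x': np.float64(0.067), 'y': np.float64(8.395), 'z': np.float64(0.003), 'ax': np.float64(-0.0), 'ay': np.float64(0.0), 'az': np.float64(-0.002)} rows 1.3432360066581555
[0.058, -0.004, 0.16] [[261.5 190.7]]
[0.058, -0.026, 0.16] [[263.1 221.4]]
[0.072, -0.004, 0.16] [[282.3 190.7]]
[0.072, -0.026, 0.16] [[283.4 221.4]]
```

View pics/w19.png

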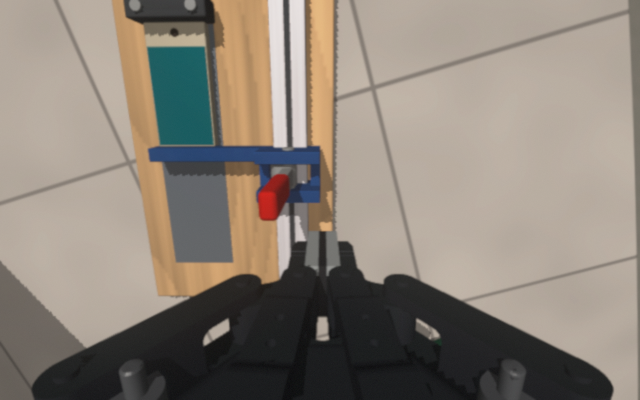

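View pics/s19.png

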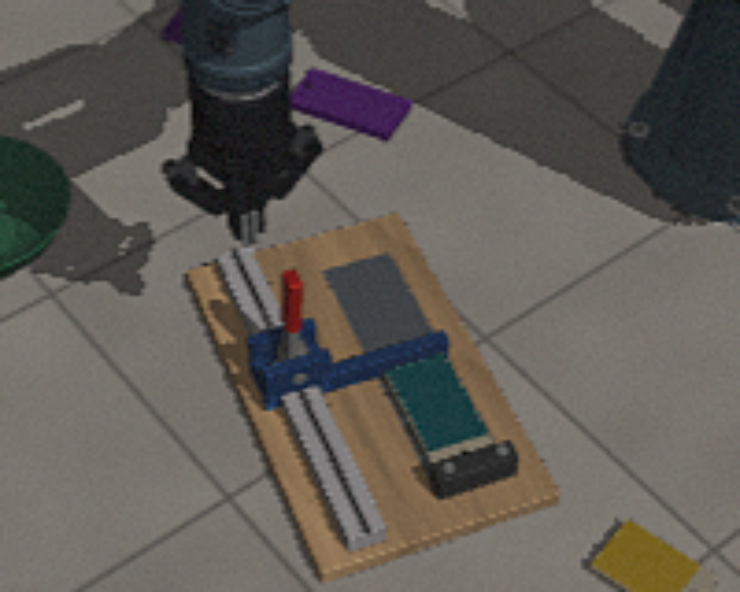

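Call:
{"api": "apply_moves", "payload": {
  "increments": [
    {"x": 0.05,"y": 3,"z": 0,"ax": 0,"ay": 0,"az": 0,"grip": 1},
    {"x": 0.05,"y": 7,"z": 0,"ax": 0,"ay": 0,"az": 0,"grip": 1},
    {"x": 0.05,"y": 8.7,"z": 0,"ax": 0,"ay": 0,"az": 0,"grip": 1},
    {"x": 0.05,"y": 8.7,"z": 0,"ax": 0,"ay": 0,"az": 0,"grip": 1},
    {"x": -1,"y": 8.7,"z": 0,"ax": 0,"ay": 0,"az": 0,"grip": 1},
    {"x": -1.9,"y": 8.7,"z": 0,"ax": 0,"ay": 0,"az": 0,"grip": 1},
    {"x": -2.8,"y": 8.8,"z": 0,"ax": 0,"ay": 0,"az": 0,"grip": 1},
    {"x": -3.7,"y": 8.9,"z": 0,"ax": 0,"ay": 0,"az": 0,"grip": 1},
    {"x": -4.6,"y": 9,"z": 0,"ax": 0,"ay": 0,"az": 0,"grip": 1},
    {"x": -4.6,"y": 9,"z": 0,"ax": 0,"ay": 0,"az": 0,"grip": 1}
  ]
}}

```text
time_s: 24.98
eef_pos: [0.5492, -0.0146, 0.1297]
eef_rot: [0.7, -0.7, 0.102, -0.1]
wrist_force: [0.6, 0.4, 0.2]
opening: -0.0
```

Run:
```python
from h import *
im=vision.camera("wrist"); cv2.imwrite("pics/w20.png",im[:,:,::-1])
im=vision.camera("scene"); cv2.imwrite("pics/s20.png",cv2.resize(im[130:290,220:420,::-1],None,fx=3.7,fy=3.7))
v=np.load("jigw.npy"); 
for p in [(.0275,-.015,.1178),(-.0065,-.015,.059)]: inc(T(*v,p)[0],frame(-16.42))
```

```text
t 25.075 pos [ 0.55   -0.0149  0.1299] F [ 0.4 -0.   0.6] open 0.0
{'x': np.float64(-2.559), 'y': np.float64(1.219), 'z': np.float64(0.006), 'ax': np.float64(-0.0), 'ay': np.float64(0.0), 'az': np.float64(-0.002)} rows 0.45355227359152733
t 25.075 pos [ 0.55   -0.0149  0.1299] F [ 0.4 -0.   0.6] open 0.0
{'x': np.float64(-5.946), 'y': np.float64(7.106), 'z': np.float64(0.006), 'ax': np.float64(-0.0), 'ay': np.float64(0.0), 'az': np.float64(-0.002)} rows 1.4825550616358083
```

View pics/w20.png

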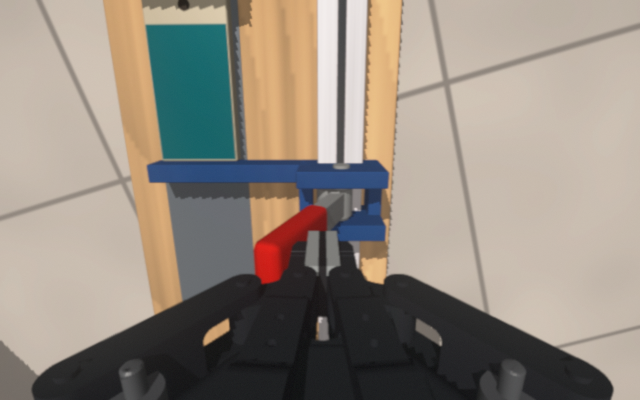

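View pics/s20.png

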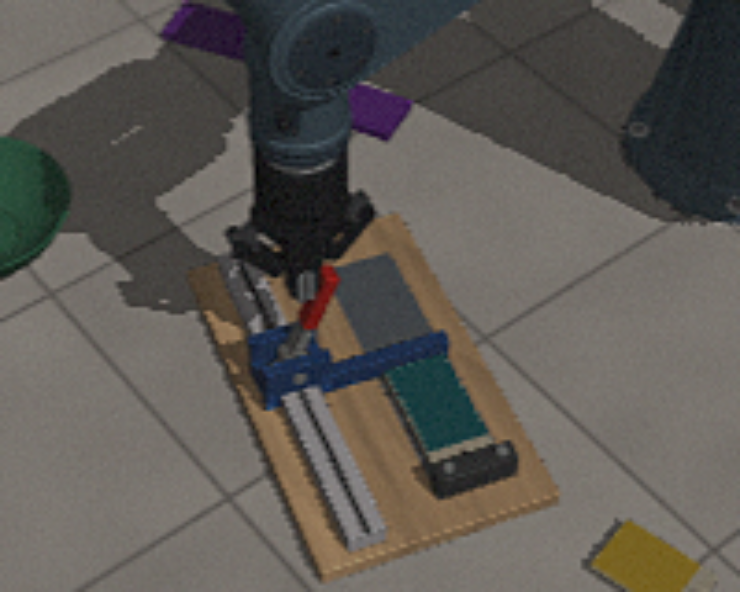

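Call:
{"api": "apply_moves", "payload": {
  "increments": [
    {"x": -1.3,"y": 0.5,"z": 0,"ax": 0,"ay": 0,"az": 0,"grip": 1},
    {"x": -2.5,"y": 1.2,"z": 0,"ax": 0,"ay": 0,"az": 0,"grip": 1},
    {"x": -3.5,"y": 2.1,"z": 0,"ax": 0,"ay": 0,"az": 0,"grip": 1},
    {"x": -4.4,"y": 3.1,"z": 0,"ax": 0,"ay": 0,"az": 0,"grip": 1},
    {"x": -4.9,"y": 4,"z": 0,"ax": 0,"ay": 0,"az": 0,"grip": 1},
    {"x": -5.3,"y": 5,"z": 0,"ax": 0,"ay": 0,"az": 0,"grip": 1},
    {"x": -5.3,"y": 5,"z": 0,"ax": 0,"ay": 0,"az": 0,"grip": 1}
  ]
}}

```text
time_s: 25.95
eef_pos: [0.4984, 0.0004, 0.0793]
eef_rot: [0.7, -0.7, 0.102, -0.1]
wrist_force: [0.6, 0.0, 0.2]
opening: -0.001
```

Run:
```python
from h import *
im=vision.camera("wrist"); cv2.imwrite("pics/w21.png",im[:,:,::-1])
v=np.load("jigw.npy"); 
for p in [(-.0065,-.015,.059)]: inc(T(*v,p)[0],frame(-16.42))
```

```text
t 26.0 pos [4.983e-01 4.000e-04 7.940e-02] F [-0.6 -0.8  0.2] open -0.0
{'x': np.float64(-0.566), 'y': np.float64(2.041), 'z': np.float64(0.002), 'ax': np.float64(-0.0), 'ay': np.float64(0.0), 'az': np.float64(-0.003)} rows 0.3388428859797353
```

View pics/w21.png

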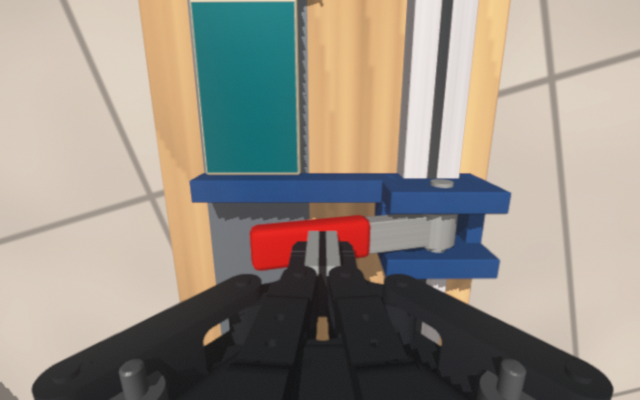

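Call:
{"api": "apply_moves", "payload": {
  "increments": [
    {"x": -0.3,"y": 0.5,"z": 0,"ax": 0,"ay": 0,"az": 0,"grip": 1},
    {"x": -0.4,"y": 1,"z": 0,"ax": 0,"ay": 0,"az": 0,"grip": 1},
    {"x": -0.5,"y": 1.3,"z": 0,"ax": 0,"ay": 0,"az": 0,"grip": 1},
    {"x": -0.5,"y": 1.5,"z": 0,"ax": 0,"ay": 0,"az": 0,"grip": 1},
    {"x": -0.5,"y": 1.5,"z": 0,"ax": 0,"ay": 0,"az": 0,"grip": 1}
  ]
}}

```text
time_s: 26.62
eef_pos: [0.4937, 0.0016, 0.0645]
eef_rot: [0.7, -0.7, 0.102, -0.1]
wrist_force: [-0.4, 0.3, 0.3]
opening: 0.005
```

Run:
```python
from h import *
im=vision.camera("wrist"); cv2.imwrite("pics/w22.png",im[:,:,::-1])
im=vision.camera("scene"); cv2.imwrite("pics/s22.png",cv2.resize(im[130:290,220:420,::-1],None,fx=3.7,fy=3.7))
inc([.49,0,.06],frame(-16.42))
```

```text
t 26.725 pos [0.4933 0.0018 0.0641] F [1.8 0.1 1.2] open -0.0
{'x': np.float64(-0.26), 'y': np.float64(0.415), 'z': np.float64(-0.265), 'ax': np.float64(-0.0), 'ay': np.float64(0.0), 'az': np.float64(-0.004)} rows 0.08911953832928406
```

View pics/w22.png

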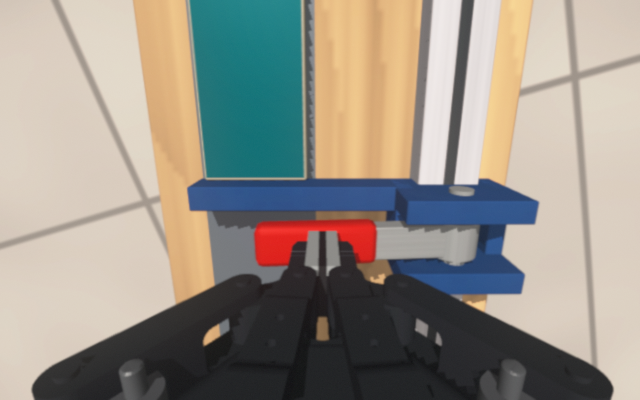

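View pics/s22.png

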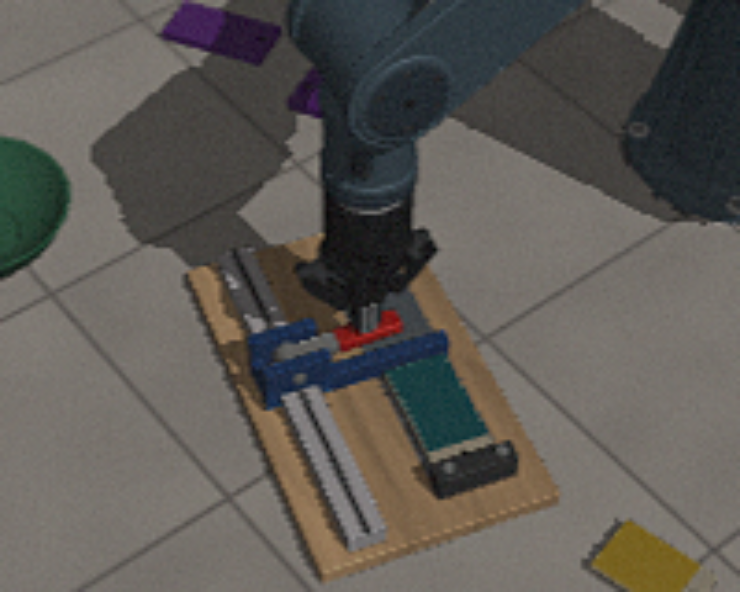

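Call:
{"api": "apply_moves", "payload": {
  "increments": [
    {"x": 0,"y": 0.15,"z": 0,"ax": 0,"ay": 0,"az": 0,"grip": 1},
    {"x": 0,"y": 0.3,"z": 0,"ax": 0,"ay": 0,"az": 0,"grip": 1},
    {"x": 0,"y": 0.4,"z": 0,"ax": 0,"ay": 0,"az": 0,"grip": 1},
    {"x": 0,"y": 0.4,"z": 0,"ax": 0,"ay": 0,"az": 0,"grip": 1}
  ]
}}

```text
time_s: 27.22
eef_pos: [0.4928, 0.0021, 0.0599]
eef_rot: [0.7, -0.7, 0.102, -0.099]
wrist_force: [-1.2, 0.8, 2.3]
opening: 0.003
```

Call:
{"api": "apply_moves", "payload": {
  "increments": [
    {"x": 0,"y": 0.1,"z": 0,"ax": 0,"ay": 0,"az": 0,"grip": 1},
    {"x": 0,"y": 0.2,"z": 0,"ax": 0,"ay": 0,"az": 0,"grip": 1},
    {"x": 0,"y": 0.3,"z": 0,"ax": 0,"ay": 0,"az": 0,"grip": 1},
    {"x": 0,"y": 0.3,"z": 0,"ax": 0,"ay": 0,"az": 0,"grip": 1}
  ]
}}

```text
time_s: 27.72
eef_pos: [0.4927, 0.0022, 0.0584]
eef_rot: [0.7, -0.7, 0.103, -0.099]
wrist_force: [-9.2, 1.5, 22.0]
opening: -0.001
```

Call:
{"api": "apply_moves", "payload": {
  "increments": [
    {"x": 0,"y": 0.05,"z": 0,"ax": 0,"ay": 0,"az": 0,"grip": 1},
    {"x": 0,"y": 0.05,"z": 0,"ax": 0,"ay": 0,"az": 0,"grip": 1},
    {"x": 0,"y": -1,"z": 0,"ax": 0,"ay": 0,"az": 0,"grip": 1},
    {"x": 0,"y": -5,"z": 0,"ax": 0,"ay": 0,"az": 0,"grip": 1},
    {"x": 0,"y": -10,"z": -1,"ax": 0,"ay": 0,"az": 0,"grip": 1},
    {"x": 0,"y": -14,"z": -3,"ax": 0,"ay": 0,"az": 0,"grip": 1},
    {"x": 0,"y": -14,"z": -5,"ax": 0,"ay": 0,"az": 0,"grip": 1},
    {"x": 0,"y": -14,"z": -5,"ax": 0,"ay": 0,"az": 0,"grip": 1}
  ]
}}

```text
time_s: 28.72
eef_pos: [0.4792, -0.0469, 0.1988]
eef_rot: [0.7, -0.7, 0.103, -0.1]
wrist_force: [0.5, -0.0, -0.4]
opening: -0.002
```

Run:
```python
from h import *
im=vision.camera("wrist"); cv2.imwrite("pics/w23.png",im[:,:,::-1])
im2=vision.camera("scene"); cv2.imwrite("pics/s23.png",cv2.resize(im2[200:290,270:380,::-1],None,fx=6.5,fy=6.5))
inc([.49,0,.06],frame(-16.42))
v=np.load("jigw.npy");P=vision.camera_params("wrist");S=vision.camera_params("scene")
for ph in (1.57,1.45,1.3):
    for dy in (-.011,.011):
        c=[.065-.105*np.sin(ph)+.007*np.cos(ph),-.015+dy,.055+.105*np.cos(ph)+.007*np.sin(ph)]
        print(ph,proj(P,T(*v,c)).round(1),proj(S,T(*v,c)).round(1))
print("tile",proj(P,T(*v,[[-.075,.01,.03],[-.015,.01,.03],[-.08,.01,.044]])).round(1))
```

```text
t 28.825 pos [ 0.4789 -0.0457  0.1979] F [ 0.1  0.5 -0.3] open -0.001
{'x': np.float64(-0.144), 'y': np.float64(13.797), 'z': np.float64(4.694), 'ax': np.float64(-0.0), 'ay': np.float64(-0.0), 'az': np.float64(-0.006)} rows 2.331925968772528
1.57 [[285.6 137.6]] [[325.8 214.1]]
1.57 [[284.9 111.8]] [[328.4 218.8]]
1.45 [[285.8 139.1]] [[325.5 211.8]]
1.45 [[285.  112.2]] [[328.1 216.5]]
1.3 [[288.7 141.2]] [[324.5 209.1]]
1.3 [[287.9 112.7]] [[327.1 213.8]]
tile [[251.7  95.8]
 [314.9  95.8]
 [242.8  95.5]]
```

View pics/w23.png

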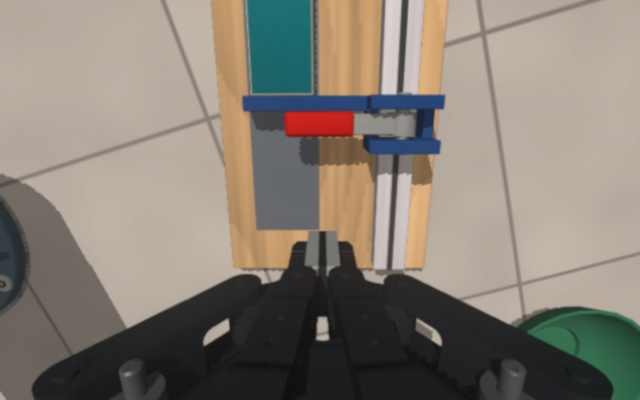

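View pics/s23.png

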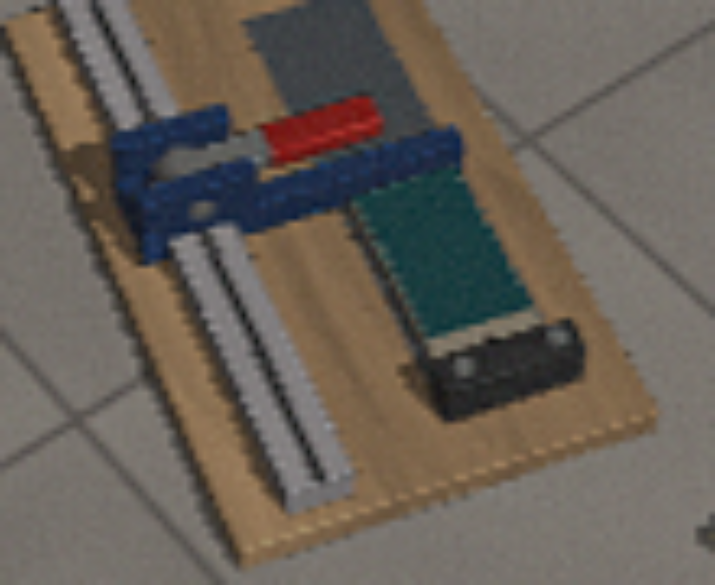

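Call:
{"api": "apply_moves", "payload": {
  "increments": [
    {"x": -1,"y": 0,"z": 3,"ax": 0,"ay": 0,"az": 0,"grip": 1},
    {"x": -2,"y": 0,"z": 8,"ax": 0,"ay": 0,"az": 0,"grip": 1},
    {"x": -3,"y": 0,"z": 11,"ax": 0,"ay": 0,"az": 0,"grip": 1},
    {"x": -3,"y": 0,"z": 11,"ax": 0,"ay": 0,"az": 0,"grip": 1},
    {"x": -3,"y": 0,"z": 11,"ax": 0,"ay": 0,"az": 0,"grip": 1}
  ]
}}

```text
time_s: 29.45
eef_pos: [0.4809, 0.0684, 0.1976]
eef_rot: [0.7, -0.7, 0.103, -0.098]
wrist_force: [0.8, 0.7, -0.3]
opening: -0.002
```

Run:
```python
from h import *
im=vision.camera("wrist"); cv2.imwrite("pics/w24.png",cv2.resize(im[60:270,220:480,::-1],None,fx=2.8,fy=2.8,interpolation=cv2.INTER_LINEAR))
P=vision.camera_params("wrist"); v=np.load("jigw.npy")
u=lambda c:((proj(P,T(*v,c))-[220,60])*2.8).round(0)
print(u([[-.075,.01,.03],[-.015,.01,.03],[-.08,.01,.044],[-.075,.13,.03],[-.015,.13,.03],[-.08,.13,.049],[-.08,.13,.018],[-.01,.13,.018]]).tolist())
im=vision.camera("top"); cv2.imwrite("pics/t24.png",im[:,:,::-1])
```

```text
[[187.0, 408.0], [349.0, 409.0], [168.0, 421.0], [176.0, 68.0], [355.0, 68.0], [153.0, 64.0], [166.0, 70.0], [368.0, 70.0]]
```

View pics/w24.png

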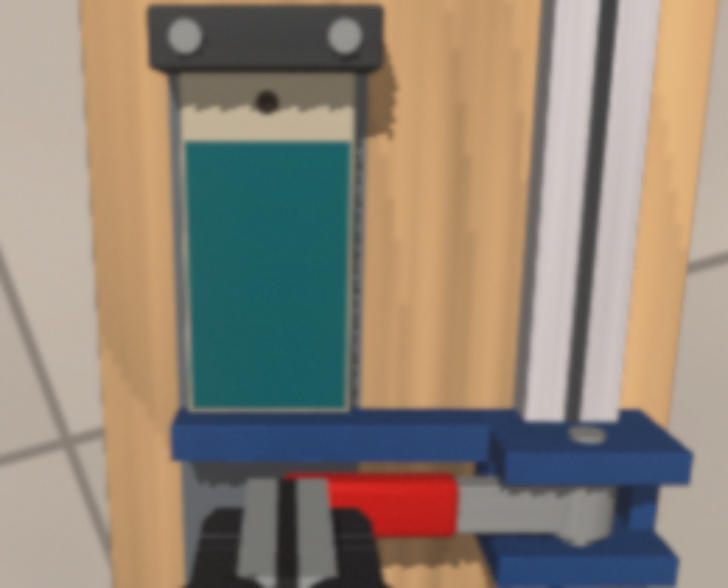

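View pics/t24.png

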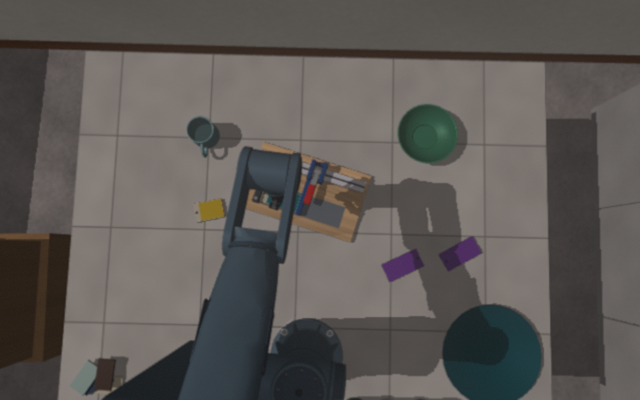

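```bash
python3 -c "
from bench import ticket,ctrl
print(ctrl.get_obs()['time_s'],ctrl.get_obs()['wrist_force']); print(ticket.hand_in())"
```

```text
29.55 [ 1.52396696 -0.14956709  0.35111388]
the job is handed in; nothing more can be done
None
```

The job is done and was handed in at 29.6 s. The teal tile lies glaze up, centred on the grey strip, with its dotted end against the fence. The blue stop is pushed up to it and locked with the lever.

**Last checks:**
- **Tile:** the wrist picture shows no gap at the fence or at the stop, and the tile parallel to the strip and centred on it.
- **Stop:** I pushed it on the rear of its arm over the strip, not on the carriage, with the lever still up. It went solid at about 12 N.
- **Lever:** it bottomed out at about 22 N. Its tip in the scene picture lies within about 2 pixels of where a flat lever should be.
- **Bystanders:** the yellow tile, mug, bowl and purple tiles look unmoved in the top picture. The gripper ended clear of everything.

**What disagreed:**
- **Fingertips:** they sit about 28 mm farther back than stated. The first grasp closed in the air above the tile without moving it, and the second, lower one held.
- **Jig position:** the overhead and wrist cameras differed by about 2 mm, so I set the final fit from close views and by touching the fence.

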